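# Build a weighted drying stack of wooden panels

### The job

Stack the wooden panels to dry on the rack: lay the long panel centrally across the rack's two bars, lay the two spacer sticks crosswise on it, one directly above each bar, lay the short panel centrally across the two sticks and in line with the long one, and stand the steel weight upright on the middle of the short panel. Leave the three ink bottles where they stand.

Things in the scene. Friction and masses are not known exactly. Their poses are not given: they have to be found in the camera images.
- rack: fixed drying rack on the table: a plywood base board 76 x 190 x 6 mm carrying two parallel dark wooden bars, each 70 mm long (along the rack's x), 16 mm wide and 24 mm high, centred at y = -60 and y = +60 mm of the rack; the bar tops are 30 mm above the table. Origin: centre of the underside; the rack's y runs along the base board's long side, from bar to bar, z up
- long_panel_center (a point): loose plywood panel, 50 mm wide (its x), 180 mm long (its y), 14 mm thick (its z), lying flat on the table; 0.1 kg; the point is its centre, 7 mm above its underside
- short_panel_center (a point): loose panel of pale wood, 40 mm wide (its x), 150 mm long (its y), 14 mm thick (its z), lying flat on the table; 0.07 kg; the point is its centre, 7 mm above its underside
- stick_a_center (a point): one of two like loose wooden spacer sticks (either may go over either bar), 56 mm long (its x), 14 mm wide, 14 mm high, lying on the table; 0.025 kg; the point is its centre, 7 mm above its underside
- stick_b_center (a point): the other spacer stick, the same in every way: 56 mm long (its x), 14 x 14 mm
- weight_center (a point): loose upright steel weight, 44 mm high: a cylinder of 36 mm diameter and 28 mm height, above it a thin neck and a round knob of 22 mm diameter from 34 to 44 mm height; 0.25 kg; the point is on its axis, 22 mm above its foot; z is its axis
- ink_blue_center (a point): bystander: slim upright ink dropper bottle, 25 mm diameter, 80 mm high, blue; the point is half-way up; leave it alone
- ink_plum_center (a point): bystander: the same kind of bottle in dark plum; leave it alone
- ink_black_center (a point): bystander: the same kind of bottle in black; leave it alone

How it is judged:
By the outcome, as a careful person would: the job done as asked, in the order asked, and still so for the second after the job is handed in, with the robot touching nothing.
It also fails if it takes over 128 s, if anything falls off the work surface, if the arm or the gripper's body presses on something with over 40 N, if the wrist force passes 120 N, or if a joint passes its speed limit or range.

### The arm

A 6-joint arm with a two-finger parallel gripper is mounted at the origin on the work surface; the furniture and walls round the work are solid. World frame = base frame: x ahead of the robot, y to its left, z up, the work surface at z = 0. Lengths are in m, angles in rad, forces in N, time in s.
With the tool pointing down it reaches from about 0.425 to 0.95 m from the base axis. Payload 3.5 kg.
Tool frame: the origin (TCP) lies between the finger pads; the fingertips stand 17 mm ahead of it and the grasp point (between the pads) lies 2 mm behind it (ctrl.tip_reach is the distance from the TCP to the fingertips, in m); z points along the fingers, y is the direction in which the jaws open and shut (so a half turn about z gives the same grasp; the last joint's range is limited). The gripper opens to 85 mm and grips with 20 to 120 N. Pads are 22 mm wide; open, the fingers measure 114 mm over their backs; the gripper's body (76 mm by 85 mm) begins 54 mm behind the grasp point. The pads swing forward as they close: fully open they stand 13 mm farther back than shut.
Start: joints at [-1.44, 0.286, 1.577, -0, 1.279, -0.15], TCP at [0.187, -0.649, 0.248] pointing down, gripper open.
Joint ranges: [-2.77, 2.77], [-0.9, 2.22], [0.21, 2.48], [-1.53, 4.67], [0.24, 2.81], [-2.84, 2.84]. Speed limits (rad/s): [2.79, 2.79, 3.14, 3.14, 3.14, 3.14].

### API

Orientations are given as a unit quaternion [x, y, z, w].
In Python, from plant import monitor, imaging, workorder, ctrl gives the robot as it stands.
- The arm moves only by the tool send_rows, never from a script. Its argument "rows" is a list of rows, each a list of 4 numbers: the shift along the world's x, y, z normalised to -1 to 1, where 1 is 0.3 m, then the turn about the world's z normalised to -1 to 1, where 1 is 360 degrees. A call has 1 to 20 rows; each row is the pose to reach, as a shift and turn from the pose commanded when the call began, turning the shorter way round; what a row does not reach only later rows make up. A row lasts 1/8 s, in which the tool goes at most 62.5 mm and 10.7 degrees, less where a joint would pass 70% of its speed; a pose out of reach is approached as far as the arm can. A call with a number of a shift or a turn outside -1 to 1 is refused whole. A call with a gripper value outside its range is refused whole. "jaw" is the closure, from 0 (fully open) to 1 (shut), set as the call begins (left out, the last holds). The fingers move at their own pace and stop on an object; "newtons" is the grip in N (left out, the last holds). Time passes only in rows, so rows that repeat a pose let the fingers close. It gives the time, the measured TCP pose, the force and the opening at its end, in the units of the state.
- monitor.get_state(): the state, without advancing time (a new reading comes with each control period).
- imaging.read_camera(name): name is "side" or "top"; returns the picture (400x640x3 uint8, red, green, blue); there is no depth.
- imaging.calibration(name): a dict with "intrinsics" (3x3 intrinsics, pixels), "cam_to_world" (4x4, takes a point from camera to world coordinates). Camera axes: x right, y up, looking along -z (the intrinsics and any distortion apply to the point x, -y, -z); pixel columns grow to the right and rows downward; lengths in m; the calibration is good to about 2 mm. A picture is of the moment at which its call begins. calibration takes no time and is no camera call.
- workorder.sign_off(): hands the job in, once; it reports no verdict.
The state is a dict: "time": time; "qpos": joint angles; "dq": joint speeds; "joint_efforts": joint torques, N m; "eef_pos": TCP position; "tcp_rot": TCP orientation; "contact_force": force on the tool from outside, world axes, zero at the start; "wrist_torque": the same for the moment, N m; "opening": opening from 0.0 (shut) to 1.0 (fully open).
Only numpy, scipy, OpenCV 4.12 (cv2) and the standard library are available. Lean on these libraries where they do the work, as an engineer would, in place of code of your own. Each camera call takes 0.05 s, during which the arm holds its last target.

## Working session

There is one attempt and no reset: what is moved stays moved. The work goes in short steps, Python scripts to look and compute and a tool call to move; the robot and the scene stay as the last step left them, time stands still between calls to the robot, and variables do not carry over. Pictures are saved under pics/ and viewed, and the job is handed in when it is done.

Besides the shell and the picture viewer there is one more tool, called after "Request:" in YAML: its name, and indented under it one key for each argument. send_rows: Moves the arm, as the interface text tells. Scaled input: -1 to 1 covers 0.3 m each way for a shift and 360 degrees each way for a turn. Its arguments: {"type":"object","properties":{"rows":{"type":"array"},"jaw":{"type":"number"},"newtons":{"type":"number"}},"required":["rows"]}

```bash
ls; mkdir -p pics; python3 - <<'E'
from plant import monitor, imaging, workorder, ctrl
import cv2
print(monitor.get_state(), ctrl.tip_reach)
for n in("side","top"):
    c=imaging.calibration(n);print(n,c)
    cv2.imwrite(f"pics/{n}0.png",imaging.read_camera(n)[:,:,::-1])
E
```

```text
pics
{'time': 0.0, 'qpos': array([-1.43999006e+00,  2.87204651e-01,  1.57820181e+00, -1.09686783e-06,
        1.27858489e+00, -1.50026227e-01]), 'dq': array([ 0.00146753, -0.00043715,  0.00091386,  0.00090805, -0.00046434,
       -0.00017099]), 'joint_efforts': array([-9.28749469e-04, -4.05982268e+01, -2.92627770e+01, -1.22378719e-04,
        5.90716110e-03, -8.89693865e-06]), 'eef_pos': array([ 0.18700892, -0.64792799,  0.2469077 ]), 'tcp_rot': array([ 9.90157091e-01,  1.39955335e-01,  1.10005815e-05, -1.19930001e-03]), 'contact_force': array([ 0.63891123, -0.39478563, -0.52646404]), 'wrist_torque': array([-0.03069553, -0.02216258,  0.01062051]), 'opening': 1.0000201666939414} 0.017
side {'intrinsics': array([[446.8262639 ,   0.        , 317.53466309],
       [  0.        , 446.8262639 , 201.53760365],
       [  0.        ,   0.        ,   1.        ]]), 'cam_to_world': array([[-0.9980717 , -0.03882579,  0.04842972,  0.49179132],
       [ 0.05940327, -0.37115622,  0.92666839,  1.06672839],
       [-0.01800364,  0.92775838,  0.3727469 ,  0.47957883],
       [ 0.        ,  0.        ,  0.        ,  1.        ]])}
top {'intrinsics': array([[399.11104882,   0.        , 316.7982437 ],
       [  0.        , 399.11104882, 195.6779042 ],
       [  0.        ,   0.        ,   1.        ]]), 'cam_to_world': array([[-0.00660181,  0.99854184, -0.05357815,  0.3603339 ],
       [-0.99994449, -0.00615211,  0.00855405,  0.01738466],
       [ 0.00821196,  0.05363164,  0.99852702,  1.15012973],
       [ 0.        ,  0.        ,  0.        ,  1.        ]])}
```

View pics/top0.png

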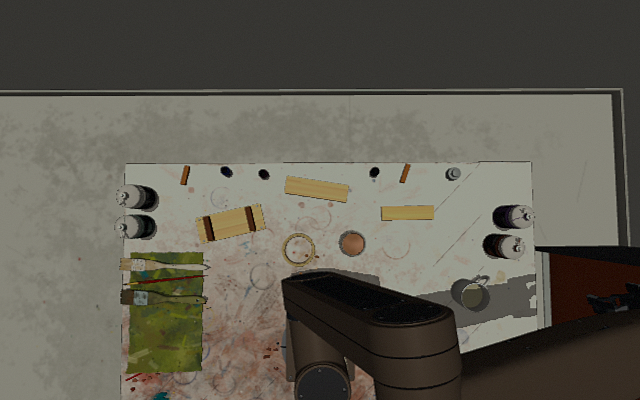

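View pics/side0.png

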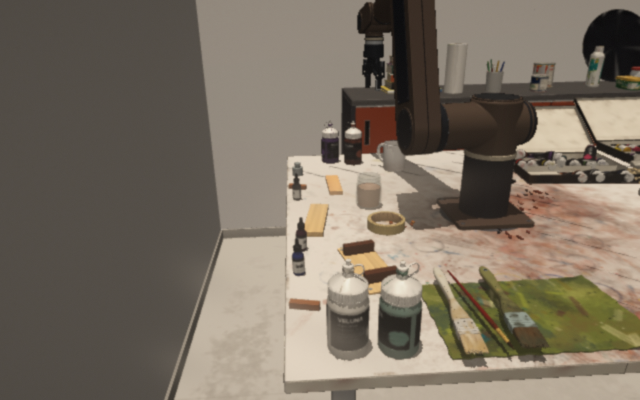

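```bash
python3 - <<'E'
import cv2
t=cv2.imread("pics/top0.png");s=cv2.imread("pics/side0.png")
def z(im,x0,y0,w,h,k,n): cv2.imwrite(n,cv2.resize(im[y0:y0+h,x0:x0+w],None,fx=k,fy=k,interpolation=cv2.INTER_CUBIC))
z(t,160,150,130,100,6,"pics/t_a.png")
z(t,270,150,130,100,6,"pics/t_b.png")
z(t,360,150,130,100,6,"pics/t_c.png")
z(s,280,230,130,100,6,"pics/s_a.png")
z(s,280,140,130,100,6,"pics/s_b.png")
E
```

```text
(no output)
```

View pics/t_a.png

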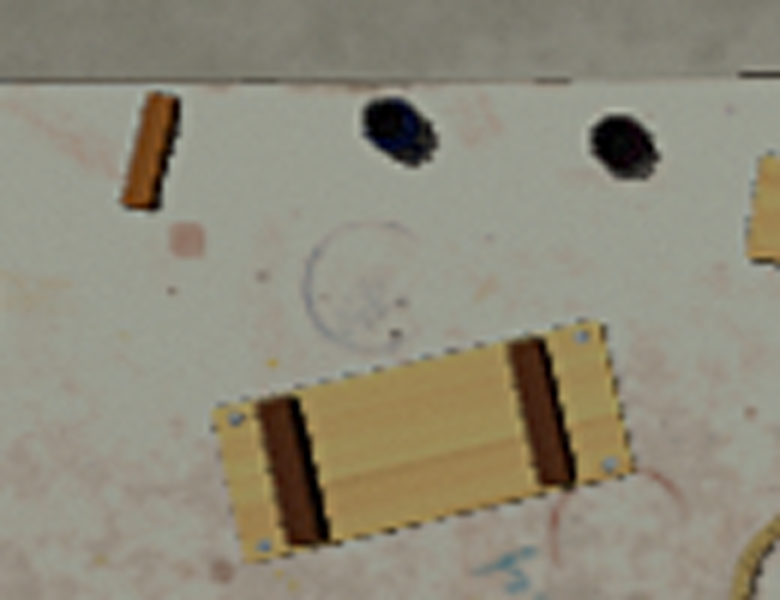

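View pics/t_b.png

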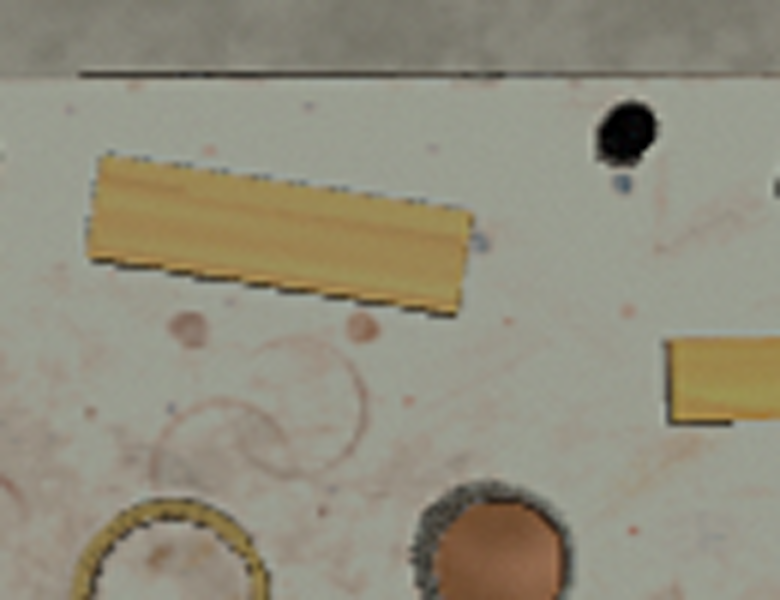

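View pics/t_c.png

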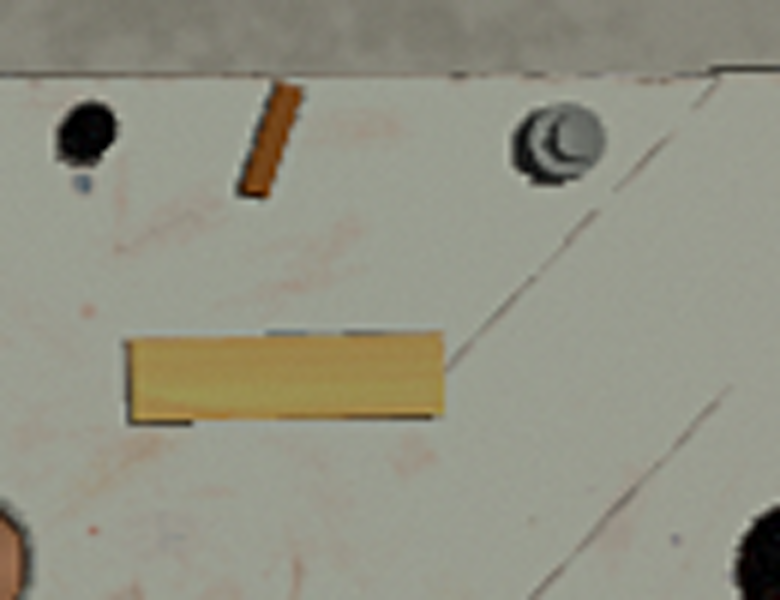

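View pics/s_a.png

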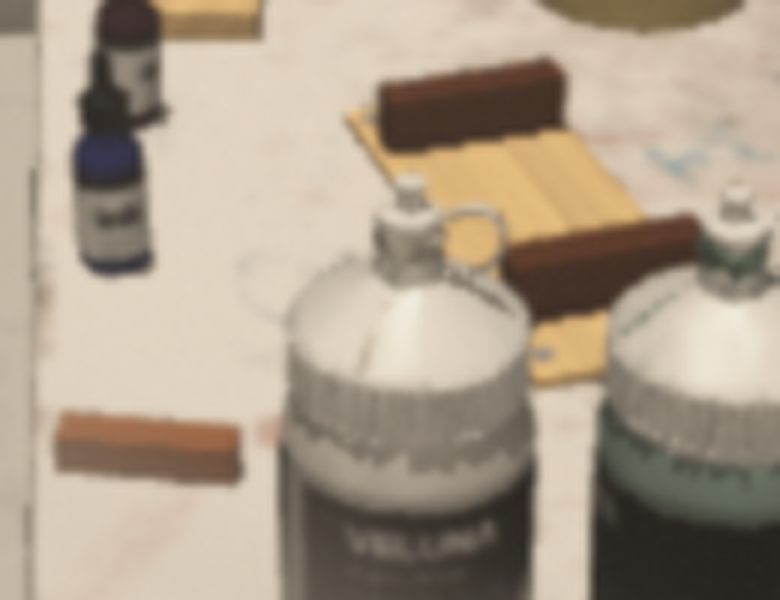

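View pics/s_b.png

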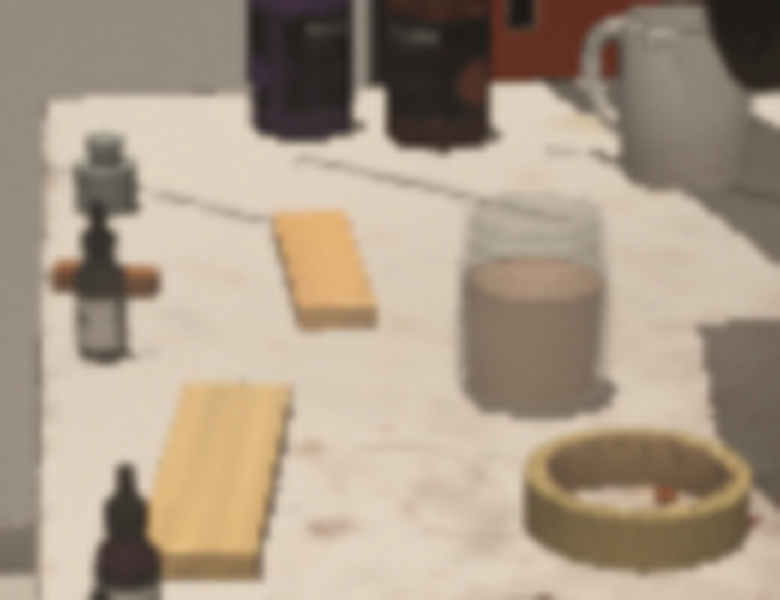

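```bash
cat > h.py <<'E'
import numpy as np, cv2
from plant import monitor, imaging, workorder, ctrl
C={n:imaging.calibration(n) for n in("side","top")}
def proj(n,P):
    M=np.linalg.inv(C[n]["cam_to_world"]);p=np.atleast_2d(P)@M[:3,:3].T+M[:3,3]
    K=C[n]["intrinsics"];return np.c_[K[0,0]*p[:,0]/-p[:,2]+K[0,2],K[1,1]*-p[:,1]/-p[:,2]+K[1,2]]
def ray(n,uv):
    uv=np.atleast_2d(uv).astype(float);K=C[n]["intrinsics"];T=C[n]["cam_to_world"]
    d=np.c_[(uv[:,0]-K[0,2])/K[0,0],-(uv[:,1]-K[1,2])/K[1,1],-np.ones(len(uv))]@T[:3,:3].T
    return T[:3,3],d
def at_z(n,uv,z):
    o,d=ray(n,uv);return o+d*((z-o[2])/d[:,2])[:,None]
def tri(us,ut):
    A=[];b=[]
    for n,uv in(("side",us),("top",ut)):
        o,d=ray(n,uv);d=d[0]/np.linalg.norm(d[0]);Q=np.eye(3)-np.outer(d,d);A.append(Q);b.append(Q@o)
    x,*_=np.linalg.lstsq(np.vstack(A),np.hstack(b),rcond=None)
    return x
E
python3 - <<'E'
from h import *
print([a for a in dir(ctrl) if a[0]!='_'])
f=lambda p,o:(np.array(p)+.5)/6-.5+np.array(o)
ta=(160,150);tb=(270,150);tc=(360,150);sa=(280,230);sb=(280,140)
def rect(name,pts,off,z):
    W=at_z("top",f(pts,off),z)
    c=W.mean(0); e=np.linalg.norm(np.roll(W,-1,0)-W,axis=1)*1000
    l=(W[1]-W[0])+(W[2]-W[3])
    print(name,"c",c.round(4),"edges",e.round(1),"yaw of first edge",np.degrees(np.arctan2(l[1],l[0])).round(1),"r",np.hypot(*c[:2]).round(3))
rect("base",[(213,410),(603,322),(633,470),(247,562)],ta,.006)
rect("barL",[(258,402),(297,396),(328,540),(290,545)],ta,.03)
rect("barR",[(508,343),(545,338),(576,483),(541,488)],ta,.03)
rect("stickA",[(150,92),(174,95),(152,209),(123,205)],ta,.014)
rect("stickB",[(277,83),(301,90),(266,194),(242,190)],tc,.014)
rect("long",[(103,155),(472,212),(458,314),(90,258)],tb,.014)
rect("short",[(132,340),(443,332),(443,416),(132,420)],tc,.014)
print("knob",at_z("top",f([(580,133)],tc),.044), "cyl", at_z("top",f([(562,145)],tc),.028))
# two-view heights
T=lambda n,ps,os,pt,ot:print(n,tri(f([ps],os),f([pt],ot)).round(4))
T("barR far corner top",(380,80),sa,(508,343),ta)
T("barR near corner",(562,62),sa,(576,483),ta)
T("stickA",(60,415),sa,(150,92),ta)
T("stickA2",(240,425),sa,(123,205),ta)
T("long far",(183,384),sb,(472,212),tb)
T("long near-rob",(290,386),sb,(458,314),tb)
T("long left-rob",(262,555),sb,(90,258),tb)
T("short",(275,213),sb,(443,332),tc)
T("short2",(345,212),sb,(443,416),tc)
T("short3",(376,307),sb,(132,420),tc)
T("short4",(297,310),sb,(132,340),tc)
T("knob",(104,137),sb,(580,133),tc)
E
```

```text
['Unreachable', 'tip_reach']
base c [0.345  0.2551 0.006 ] edges [189.8  72.  187.7  74. ] yaw of first edge -77.3 r 0.429
barL c [0.3319 0.3109 0.03  ] edges [18.3 68.6 17.7 68.2] yaw of first edge -82.2 r 0.455
barR c [0.3579 0.1951 0.03  ] edges [17.4 69.2 16.4 69.4] yaw of first edge -82.5 r 0.408
stickA c [0.4838 0.3843 0.014 ] edges [11.5 55.2 13.9 55.2] yaw of first edge -97.9 r 0.618
stickB c [ 0.4854 -0.245   0.014 ] edges [11.9 52.8 11.6 54.2] yaw of first edge -103.3 r 0.544
long c [0.4412 0.0087 0.014 ] edges [177.8  49.1 176.8  49.5] yaw of first edge -99.1 r 0.441
short c [ 0.372  -0.2506  0.014 ] edges [148.2  39.9 147.9  37.9] yaw of first edge -89.3 r 0.448
knob [[ 0.484202  -0.3819702  0.044    ]] cyl [[ 0.48035218 -0.37908145  0.028     ]]
barR far corner top [0.3922 0.21   0.0364]
barR near corner [0.3238 0.1804 0.0255]
stickA [0.5104 0.3832 0.0183]
stickA2 [0.4568 0.3949 0.0196]
long far [ 0.4521 -0.0826  0.012 ]
long near-rob [ 0.4033 -0.0754  0.0118]
long left-rob [0.4299 0.0997 0.0111]
short [ 0.3921 -0.3255  0.0122]
short2 [ 0.3529 -0.3249  0.0115]
short3 [ 0.3522 -0.1768  0.011 ]
short4 [ 0.3909 -0.1775  0.0106]
knob [ 0.4838 -0.3828  0.0416]
```

```bash
cat > fit.py <<'E'
from h import *
from scipy.optimize import least_squares
from scipy.spatial.transform import Rotation as R
f=lambda p,o:(np.array(p,float)+.5)/6-.5+np.array(o)
ta=(160,150);tb=(270,150);tc=(360,150);sa=(280,230);sb=(280,140)
# objects: name,(init x,y,yaw of local y axis deg), pts: local xyz(mm), cam, pixel
def box(w,l,z): # corners order: (+y,-x?) given explicitly
    return
O={}
def add(n,init,obs):O[n]=(init,obs)
# local frame: y axis along yaw (pointing to +world y roughly), x axis pointing ~ +world x
def R_(hx,hy,z,px,off,cam="top"): # px order: (+x,+y),(+x,-y),(-x,-y),(-x,+y)
    L=[(hx,hy,z),(hx,-hy,z),(-hx,-hy,z),(-hx,hy,z)]
    return [(l,cam,f(p,off)) for l,p in zip(L,px) if p is not None]
def sh(o,dy): return [((l[0],l[1]+dy,l[2]),c,p) for l,c,p in o]
add("rack",(.345,.254,102.6),
 R_(38,95,6,[(213,410),(603,322),(633,470),(247,562)],ta)
 +sh(R_(35,8,30,[(258,402),(297,396),(328,540),(290,545)],ta),60)
 +sh(R_(35,8,30,[(508,343),(545,338),(576,483),(541,488)],ta),-60)
 +sh(R_(35,8,30,[None,(380,80),(562,60),None],sa,"side"),-60))
add("long",(.441,.009,81),R_(25,90,14,[(103,155),(472,212),(458,314),(90,258)],tb)
 +R_(25,90,14,[(150,553),(183,384),(290,386),(262,555)],sb,"side"))
add("short",(.372,-.2506,90.7),R_(20,75,14,[(132,340),(443,332),(443,416),(132,420)],tc)
 +R_(20,75,14,[(297,308),(275,213),(345,212),(376,307)],sb,"side"))
add("stickA",(.484,.384,82+0),R_(28,7,14,[(150,92),(177,95),(155,209),(123,205)],ta)
 +R_(28,7,14,[None,(62,412),(240,424),None],sa,"side"))
add("stickB",(.485,-.245,77),R_(28,7,14,[(277,83),(301,90),(266,196),(240,191)],tc)
 +R_(28,7,14,[None,(55,260),(160,267),None],sb,"side"))
names=list(O)
def projc(n,P,d):
    T=C[n]["cam_to_world"];Rm=R.from_rotvec(d[3:]).as_matrix()@T[:3,:3];t=T[:3,3]+d[:3]
    p=(P-t)@Rm;K=C[n]["intrinsics"]
    return np.c_[K[0,0]*p[:,0]/-p[:,2]+K[0,2],-K[1,1]*p[:,1]/-p[:,2]*-1*-1+K[1,2]] if 0 else np.c_[-K[0,0]*p[:,0]/p[:,2]+K[0,2],K[1,1]*p[:,1]/p[:,2]+K[1,2]]
def res(v,split=False):
    cam={"top":v[0:6],"side":v[6:12]};out=[];per={}
    for i,n in enumerate(names):
        x,y,a=v[12+3*i:15+3*i]
        for c in cam:
            ob=[o for o in O[n][1] if o[1]==c]
            if not ob: continue
            L=np.array([o[0] for o in ob])/1000
            ey=np.array([np.cos(a),np.sin(a),0]);ex=np.array([np.sin(a),-np.cos(a),0])
            P=np.array([x,y,0])+L[:,:1]*ex+L[:,1:2]*ey+L[:,2:]*[0,0,1]
            r=projc(c,P,cam[c])-np.array([o[2] for o in ob]);per[n,c]=r;out.append((r/.35).ravel())
    if split:return per
    pr=np.r_[v[0:3]/.0015,v[3:6]/.0015,v[6:9]/.0015,v[9:12]/.0015]
    return np.r_[np.hstack(out),pr]
v0=np.zeros(12+3*len(names))
for i,n in enumerate(names):x,y,a=O[n][0];v0[12+3*i:15+3*i]=x,y,np.radians(a)
if __name__=="__main__":
    s=least_squares(res,v0,loss="soft_l1");v=s.x
    print((v[:12]*1000).round(2))
    for i,n in enumerate(names):
        x,y,a=v[12+3*i:15+3*i];print(n,round(x,4),round(y,4),np.degrees(a).round(2))
    for k,r in res(v,True).items():print(k,r.round(1).tolist())
    np.save("v.npy",v)
E
python3 fit.py
```

```text
[-0.36  0.14  5.86 -0.22  0.33  0.88  0.36 -0.14  0.48 -1.26  0.31 -0.38]
rack 0.3436 0.2549 102.49
long 0.4406 0.009 81.5
short 0.3718 -0.252 90.31
stickA 0.4836 0.3853 78.77
stickB 0.4856 -0.2462 71.17
('rack', 'top') [[0.4, -0.3], [0.2, -0.3], [0.9, 0.8], [0.3, 0.3], [0.1, -0.1], [-0.9, -0.3], [-0.8, 0.0], [-0.1, 0.5], [0.2, 0.3], [-0.4, -0.1], [-0.3, 0.0], [-0.0, 0.4]]
('rack', 'side') [[-0.1, 0.5], [-0.7, -0.6]]
('long', 'top') [[-0.3, 0.3], [0.3, -0.3], [0.2, -0.0], [-0.7, 0.4]]
('long', 'side') [[-2.2, -0.1], [0.1, -0.1], [0.2, -0.1], [-0.1, -0.0]]
('short', 'top') [[-0.4, -0.6], [0.0, 0.1], [0.4, 0.1], [-0.1, 0.0]]
('short', 'side') [[0.0, 0.1], [-0.4, 0.1], [0.1, -0.2], [0.2, -0.3]]
('stickA', 'top') [[-0.1, -0.4], [0.2, 0.0], [-0.2, 0.1], [0.4, -0.1]]
('stickA', 'side') [[-0.2, 0.1], [0.6, 0.0]]
('stickB', 'top') [[-0.3, -0.6], [0.3, -0.2], [0.2, 0.5], [-0.1, -0.2]]
('stickB', 'side') [[0.5, 0.1], [0.1, 0.2]]
```

Request:
send_rows:
  rows:
    - [0.3,0.3,0.1,0.03]
    - [0.6,0.6,0.16,0.06]
    - [0.9,1.0,0.16,0.1]
    - [0.9,1.0,0.16,0.1]
    - [0.9,1.0,0.16,0.1]
    - [0.9,1.0,0.16,0.1]
    - [0.9,1.0,0.16,0.1]
    - [0.9,1.0,0.16,0.1]
    - [0.9,1.0,0.16,0.1]
  jaw: 0.2
  newtons: 40

```text
time: 1.23
eef_pos: [0.4566, -0.3489, 0.2958]
tcp_rot: [0.898, 0.439, -0.0, -0.0]
contact_force: [-1.0, -0.4, -0.4]
opening: 0.8
```

Request:
send_rows:
  rows:
    - [-0.04,0.25,0,0.03]
    - [-0.04,0.5,0,0.06]
    - [-0.04,0.75,0,0.0817]
    - [-0.0467,1.0,0,0.0817]
    - [-0.0467,1.0,0,0.0817]
    - [-0.0467,1.0,0,0.0817]
    - [-0.0467,1.0,0,0.0817]

```text
time: 2.1
eef_pos: [0.443, -0.0497, 0.2962]
tcp_rot: [0.758, 0.652, -0.0, 0.0]
contact_force: [-0.6, -0.1, 0.2]
opening: 0.8
```

Request:
send_rows:
  rows:
    - [0,0.2427,-0.2,0]
    - [0,0.2427,-0.4,0]
    - [0,0.2427,-0.6,0]
    - [0,0.2427,-0.75,0]
    - [0,0.2427,-0.75,0]
    - [0,0.2427,-0.75,0]

```text
time: 2.85
eef_pos: [0.4449, 0.0228, 0.0732]
tcp_rot: [0.758, 0.652, 0.001, 0.001]
contact_force: [0.1, 0.5, 0.3]
opening: 0.801
```

```bash
cat > shot.py <<'E'
import sys
from h import *
# shot.py tag  cam x0 y0 w h k ...
tag=sys.argv[1];a=sys.argv[2:]
s=monitor.get_state();q=s["tcp_rot"]
print("t",round(s["time"],2),"pos",s["eef_pos"].round(4),"jaw yaw",np.degrees(2*np.arctan2(q[1],q[0])).round(2)-90,"F",s["contact_force"].round(1),"open",round(s["opening"],3),"q",s["qpos"].round(3))
for i in range(0,len(a),6):
    im=imaging.read_camera(a[i])[:,:,::-1];x,y,w,h,k=map(int,a[i+1:i+6])
    cv2.imwrite(f"pics/{tag}_{a[i]}_full.png",im)
    cv2.imwrite(f"pics/{tag}_{a[i]}.png",cv2.resize(im[y:y+h,x:x+w],None,fx=k,fy=k,interpolation=cv2.INTER_CUBIC))
E
python3 shot.py g1 side 280 140 130 100 6
```

```text
t 2.85 pos [0.4449 0.0228 0.0732] jaw yaw -8.620000000000005 F [0.1 0.5 0.3] open 0.801 q [-0.177  0.006  2.249 -0.     0.884 -0.027]
```

View pics/g1_side.png

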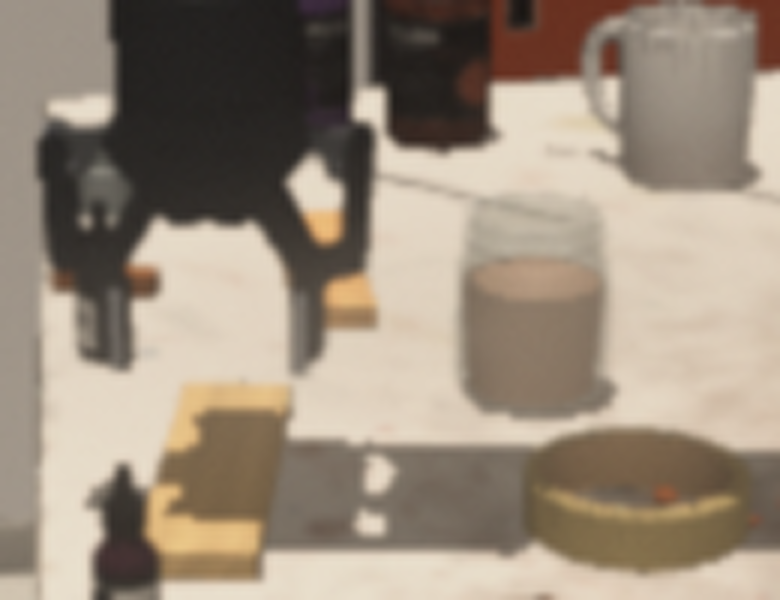

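Request:
send_rows:
  rows:
    - [0,0,-0.08,0]
    - [0,0,-0.14,0]
    - [0,0,-0.17,0]
    - [0,0,-0.17,0]
    - [0,0,-0.17,0]

```text
time: 3.52
eef_pos: [0.4443, 0.024, 0.0218]
tcp_rot: [0.758, 0.653, 0.001, 0.001]
contact_force: [-0.5, -0.3, 0.6]
opening: 0.805
```

```bash
python3 shot.py g2 side 280 140 130 100 6
```

```text
t 3.52 pos [0.4443 0.024  0.0218] jaw yaw -8.5 F [-0.5 -0.3  0.6] open 0.805 q [-0.175  0.113  2.261  0.     0.764 -0.026]
```

View pics/g2_side.png

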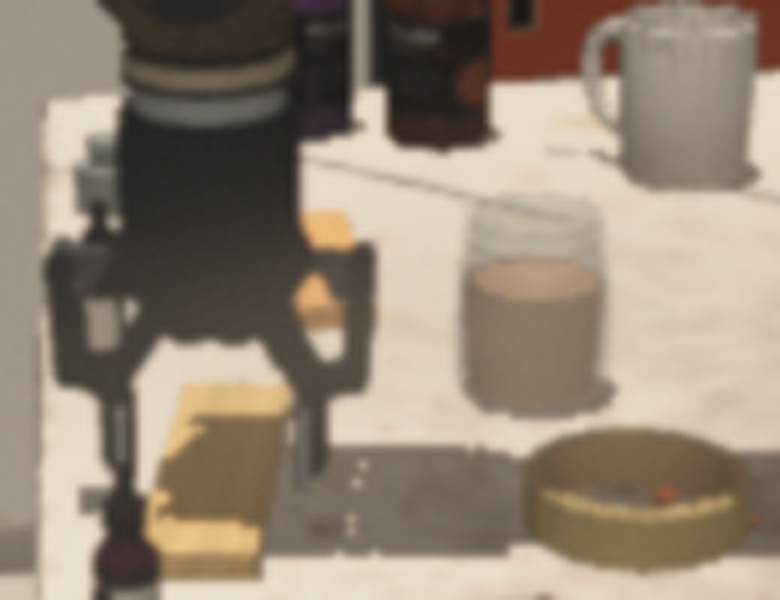

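Request:
send_rows:
  rows:
    - [0,0,0,0]
    - [0,0,0,0]
    - [0,0,0,0]
    - [0,0,0,0]
    - [0,0,0,0]
    - [0,0,0,0]
    - [0,0,0,0]
    - [0,0,0,0]
  jaw: 1
  newtons: 40

```text
time: 4.58
eef_pos: [0.4439, 0.0242, 0.0212]
tcp_rot: [0.758, 0.653, 0.0, 0.001]
contact_force: [-0.6, -0.3, 6.3]
opening: 0.569
```

```bash
python3 shot.py g3 side 280 140 130 100 6
```

```text
t 4.58 pos [0.4439 0.0242 0.0212] jaw yaw -8.489999999999995 F [-0.6 -0.3  6.3] open 0.569 q [-0.175  0.114  2.261 -0.     0.765 -0.026]
```

View pics/g3_side.png

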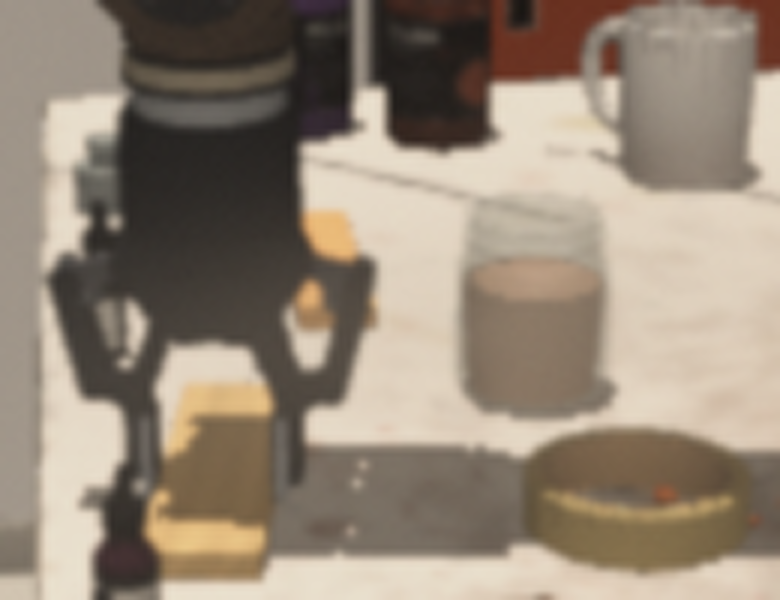

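Request:
send_rows:
  rows:
    - [0,0,0.1,0]
    - [0,0,0.25,0]
    - [0,0,0.4,0]
    - [-0.05,0.12,0.4,0.01]
    - [-0.11,0.27,0.4,0.02]
    - [-0.17,0.4,0.4,0.03]
    - [-0.23,0.55,0.4,0.04]
    - [-0.29,0.68,0.4,0.05]
    - [-0.345,0.82,0.4,0.0583]
    - [-0.345,0.82,0.4,0.0583]
    - [-0.345,0.82,0.4,0.0583]
    - [-0.345,0.82,0.4,0.0583]

```text
time: 6.12
eef_pos: [0.3399, 0.2694, 0.1401]
tcp_rot: [0.627, 0.779, -0.0, 0.0]
contact_force: [-0.1, -0.3, -1.0]
opening: 0.569
```

```bash
python3 shot.py g4 side 280 140 130 100 6 top 160 150 130 100 6
```

```text
t 6.12 pos [0.3399 0.2694 0.1401] jaw yaw 12.39 F [-0.1 -0.3 -1. ] open 0.569 q [ 0.436 -0.141  2.24  -0.     1.043  0.219]
```

View pics/g4_side_full.png

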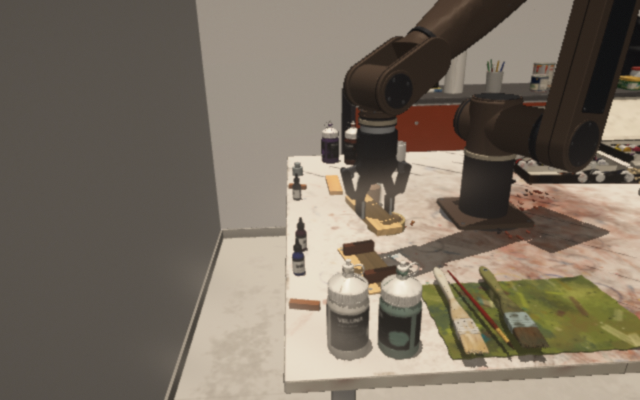

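View pics/g4_top.png

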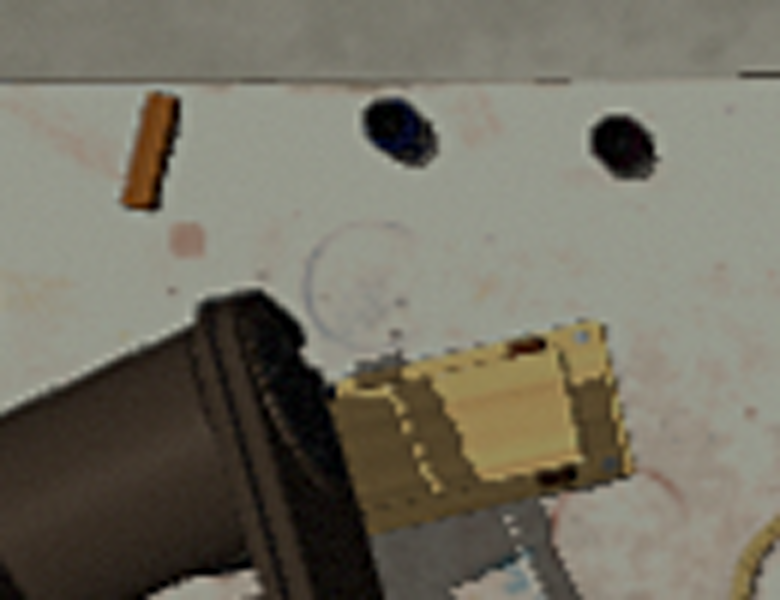

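Request:
send_rows:
  rows:
    - [0,0.002,-0.1,0]
    - [0,0.002,-0.2,0]
    - [0,0.002,-0.25,0]
    - [0,0.002,-0.28,0]
    - [0,0.002,-0.28,0]
    - [0,0.002,-0.28,0]

```text
time: 6.98
eef_pos: [0.3404, 0.2712, 0.0572]
tcp_rot: [0.626, 0.78, 0.001, 0.0]
contact_force: [1.3, 0.3, -0.3]
opening: 0.571
```

```bash
python3 shot.py g5 side 320 200 130 100 6 top 160 150 130 100 6
```

```text
t 6.97 pos [0.3404 0.2712 0.0572] jaw yaw 12.489999999999995 F [ 1.3  0.3 -0.3] open 0.571 q [ 0.439  0.015  2.277 -0.     0.847  0.221]
```

View pics/g5_side.png

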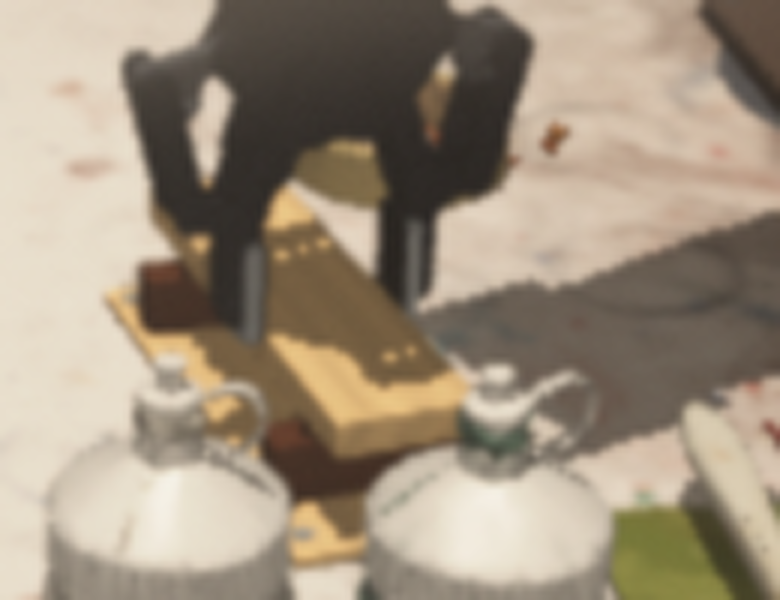

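View pics/g5_top.png

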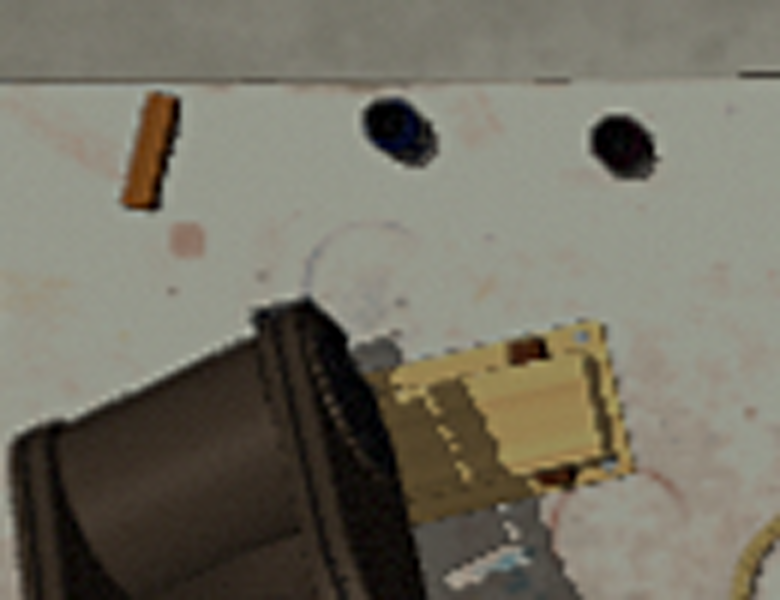

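Request:
send_rows:
  rows:
    - [0,0,-0.01,0]
    - [0,0,-0.018,0]
    - [0,0,-0.018,0]
    - [0,0,-0.018,0]

```text
time: 7.58
eef_pos: [0.3397, 0.271, 0.0514]
tcp_rot: [0.626, 0.78, 0.0, 0.0]
contact_force: [-2.6, -1.5, 5.3]
opening: 0.569
```

```bash
python3 shot.py g6 top 160 150 130 100 6
```

```text
t 7.58 pos [0.3397 0.271  0.0514] jaw yaw 12.489999999999995 F [-2.6 -1.5  5.3] open 0.569 q [0.439 0.027 2.279 0.    0.835 0.221]
```

View pics/g6_top.png

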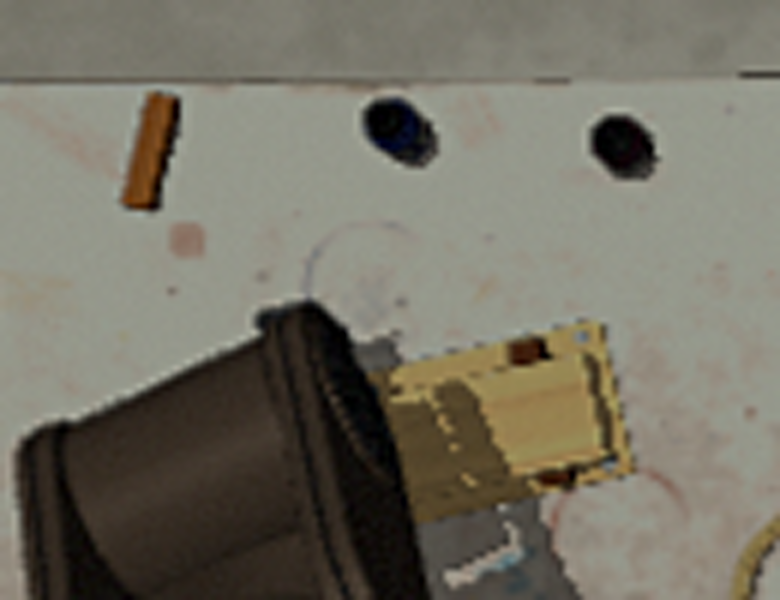

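Request:
send_rows:
  rows:
    - [0,0,0.002,0]
    - [0,0,0.002,0]
    - [0,0,0.002,0]
    - [0,0,0.1,0]
    - [0,0,0.25,0]
    - [0.05,-0.2,0.4,0]
    - [0.15,-0.4,0.5,0]
    - [0.3,-0.6,0.5,0]
    - [0.4,-0.8,0.5,0]
    - [0.4,-1,0.5,0]
    - [0.4,-1,0.5,0]
    - [0.4,-1,0.5,0]
  jaw: 0.2

```text
time: 9.12
eef_pos: [0.4599, -0.0311, 0.2008]
tcp_rot: [0.628, 0.778, -0.0, -0.0]
contact_force: [-0.7, 0.4, -0.6]
opening: 0.803
```

```bash
python3 shot.py g7 side 320 220 130 100 6 top 160 150 130 100 6
```

```text
t 9.12 pos [ 0.4599 -0.0311  0.2008] jaw yaw 12.25 F [-0.7  0.4 -0.6] open 0.803 q [-0.288 -0.154  2.131 -0.     1.165 -0.502]
```

View pics/g7_side.png

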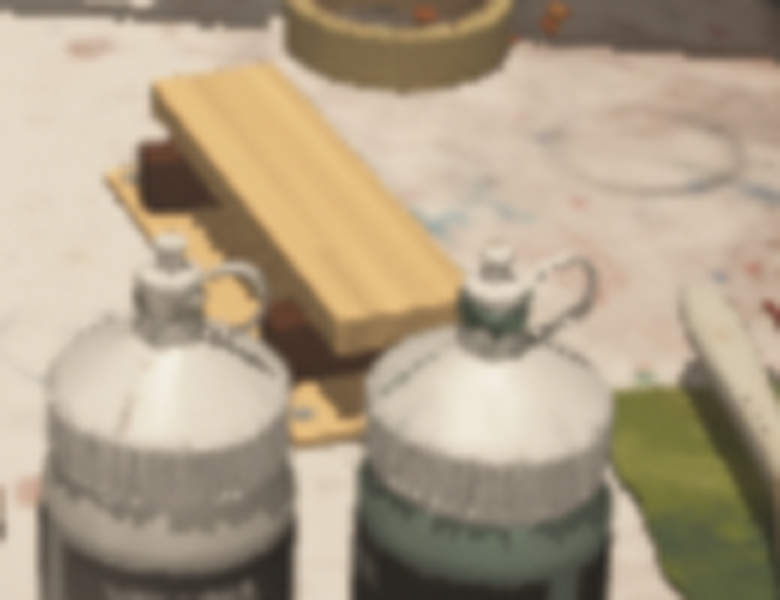

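View pics/g7_top.png

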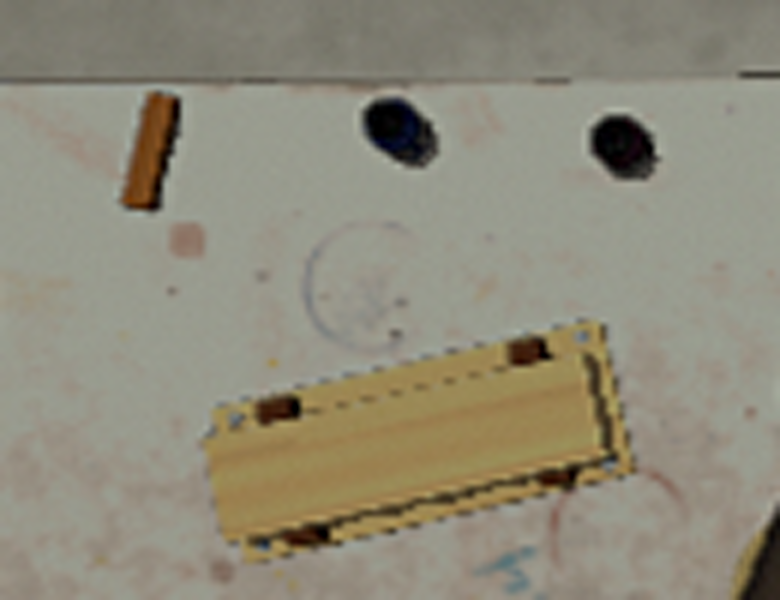

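```bash
cat > pose.py <<'E'
from fit import *
V=np.load("v.npy"); CAM={"top":V[:6],"side":V[6:12]}
RK=V[12:15]
def fitpose(obs,init):  # obs list from R_ ; returns x,y,yaw(deg)
    def g(p):
        a=p[2];ey=np.array([np.cos(a),np.sin(a),0]);ex=np.array([np.sin(a),-np.cos(a),0]);o=[]
        for l,c,px in obs:
            l=np.array(l)/1000;P=np.array([p[0],p[1],0])+l[0]*ex+l[1]*ey+[0,0,l[2]]
            o.append(projc(c,P[None],CAM[c])[0]-px)
        return np.ravel(o)
    s=least_squares(g,[init[0],init[1],np.radians(init[2])],loss="soft_l1",f_scale=.5)
    return s.x,g(s.x).reshape(-1,2)
def rel(p): # offset of p from rack centre in rack frame mm
    a=RK[2];d=p[:2]-RK[:2];return np.array([d@[np.sin(a),-np.cos(a)],d@[np.cos(a),np.sin(a)]])*1000,np.degrees(p[2]-a)
E
python3 - <<'E'
from pose import *
p,r=fitpose(R_(25,90,44,[(207,440),(590,350),(614,458),(225,540)],ta),(.343,.255,102.5))
print(p,rel(p),r.round(1).tolist())
p,r=fitpose(R_(25,90,44,[(207,440),(590,350),(614,458),(225,540)],ta)+R_(25,90,44,[(335,325),(152,85),(275,65),(465,275)],(320,220),"side"),(.343,.255,102.5))
print(p,rel(p),r.round(1).tolist())
E
```

```text
[0.34183583 0.25505102 1.7833299 ] (array([-1.70020576,  0.51373042]), np.float64(-0.3077282100731604)) [[0.1, -0.7], [-0.2, 0.3], [-0.4, -0.1], [0.7, 0.3]]
[0.34273436 0.25532536 1.77889347] (array([-0.76360934,  0.58732865]), np.float64(-0.5619166863962913)) [[0.0, -1.1], [-0.2, 0.1], [-0.5, -0.3], [0.6, -0.1], [-0.0, -0.7], [-0.3, -0.9], [0.3, -0.5], [2.9, 3.6]]
```

```bash
python3 - <<'E'
import numpy as np
from scipy.optimize import brentq,fsolve
D=[(.2872,1.5782,.1870,-.6479,.2469,-1.44),(.006,2.249,.4449,.0228,.0732,-.177),(.114,2.261,.4439,.0242,.0212,-.175),(-.141,2.24,.3399,.2694,.1401,.436),(.015,2.277,.3404,.2712,.0572,.439),(.027,2.279,.3397,.2710,.0514,.439),(-.154,2.131,.4599,-.0311,.2008,-.288)]
A=[];b=[]
for q2,q3,x,y,z,q1 in D:
    rp=x*np.cos(q1)+y*np.sin(q1);lat=-x*np.sin(q1)+y*np.cos(q1)
    s,c,s2,c2=np.sin(q2),np.cos(q2),np.sin(q2+q3),np.cos(q2+q3)
    A+= [[s,s2,c2,0,1,0],[c,c2,-s2,0,0,1]];b+=[rp,z];print(rp.round(4),lat.round(4))
A=np.delete(np.array(A),3,1);p,r,k,_=np.linalg.lstsq(A,b,rcond=None);print(p.round(4),k,(A@p-b).round(4))
L1,L2,e,ro,zo=p
for z in(.03,.06,.08,.1,.12,.2):
    q3=2.46
    f=lambda q2:L1*np.cos(q2)+L2*np.cos(q2+q3)-e*np.sin(q2+q3)+zo-z
    for q2 in np.linspace(-.9,1.5,25):
        if f(q2)*f(q2+.1)<0:
            q=brentq(f,q2,q2+.1);rp=L1*np.sin(q)+L2*np.sin(q+q3)+e*np.cos(q+q3)+ro;print(z,"rmin",np.hypot(rp,.1).round(3),"q2",round(q,2),"q5",round(np.pi-q-q3,2))
E
```

```text
0.6668 0.1009
0.4339 0.1008
0.4329 0.1011
0.4219 0.1007
0.4234 0.1008
0.4227 0.1009
0.4498 0.1008
[ 4.421e-01  5.722e-01  1.910e-02 -5.000e-04  7.400e-03] 5 [ 0.      0.0001 -0.0004 -0.0002  0.0001  0.      0.0001  0.0001 -0.0001
  0.0001  0.0004 -0.     -0.     -0.0002]
0.03 rmin 0.359 q2 -0.11 q5 0.79
0.06 rmin 0.356 q2 -0.19 q5 0.88
0.08 rmin 0.352 q2 -0.25 q5 0.93
0.1 rmin 0.348 q2 -0.31 q5 0.99
0.12 rmin 0.342 q2 -0.37 q5 1.05
0.2 rmin 0.304 q2 -0.63 q5 1.31
```

Request:
send_rows:
  rows:
    - [0.03,-0.15,0,0.028]
    - [0.06,-0.3,0,0.056]
    - [0.09,-0.45,0,0.084]
    - [0.1123,-0.6,0,0.112]
    - [0.1123,-0.7307,0,0.14]
    - [0.1123,-0.7307,-0.1,0.163]
    - [0.1123,-0.7307,-0.2,0.163]
    - [0.1123,-0.7307,-0.35,0.163]
    - [0.1123,-0.7307,-0.45,0.163]
    - [0.1123,-0.7307,-0.45,0.163]
    - [0.1123,-0.7307,-0.45,0.163]
  jaw: 0.53

```text
time: 10.6
eef_pos: [0.4943, -0.2479, 0.0672]
tcp_rot: [0.163, 0.987, -0.0, 0.001]
contact_force: [-0.0, -0.4, 0.4]
opening: 0.472
```

```bash
python3 shot.py b1 side 270 110 130 100 6
```

```text
t 10.6 pos [ 0.4943 -0.2479  0.0672] jaw yaw 71.25999999999999 F [-0.  -0.4  0.4] open 0.472 q [-0.648  0.243  1.996  0.     0.901 -1.892]
```

View pics/b1_side.png

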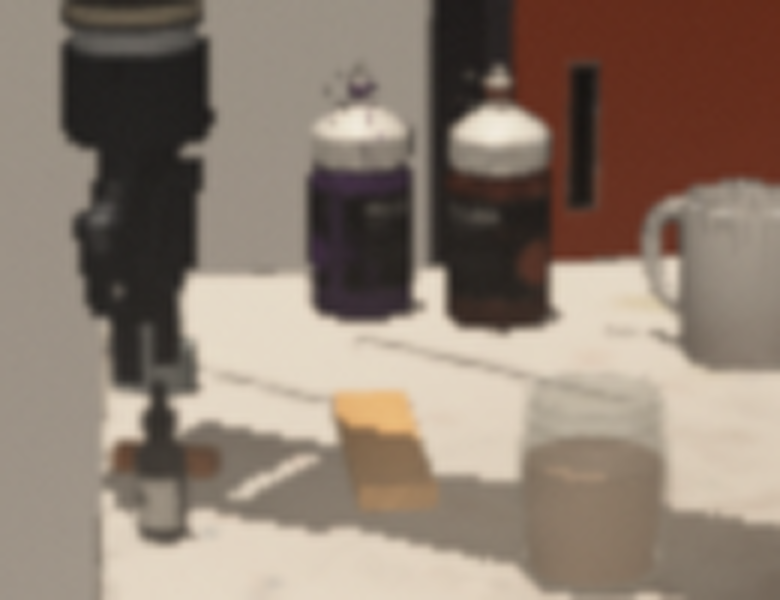

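Request:
send_rows:
  rows:
    - [0,0,-0.08,0]
    - [0,0,-0.13,0]
    - [0,0,-0.15,0]
    - [0,0,-0.15,0]
    - [0,0,-0.15,0]

```text
time: 11.28
eef_pos: [0.4938, -0.2487, 0.0217]
tcp_rot: [0.164, 0.987, -0.0, 0.001]
contact_force: [-0.6, -0.2, 0.1]
opening: 0.473
```

Request:
send_rows:
  rows:
    - [0,0,0,0]
    - [0,0,0,0]
    - [0,0,0,0]
    - [0,0,0,0]
    - [0,0,0,0]
    - [0,0,0,0]
    - [0,0,0,0]
  jaw: 1
  newtons: 30

```text
time: 12.15
eef_pos: [0.4937, -0.2487, 0.0216]
tcp_rot: [0.164, 0.987, -0.0, 0.001]
contact_force: [-0.7, 0.6, 4.9]
opening: 0.155
```

```bash
python3 shot.py b2 side 270 110 130 100 6
```

```text
t 12.15 pos [ 0.4937 -0.2487  0.0216] jaw yaw 71.16999999999999 F [-0.7  0.6  4.9] open 0.155 q [-0.65   0.321  2.003 -0.     0.816 -1.892]
```

View pics/b2_side.png

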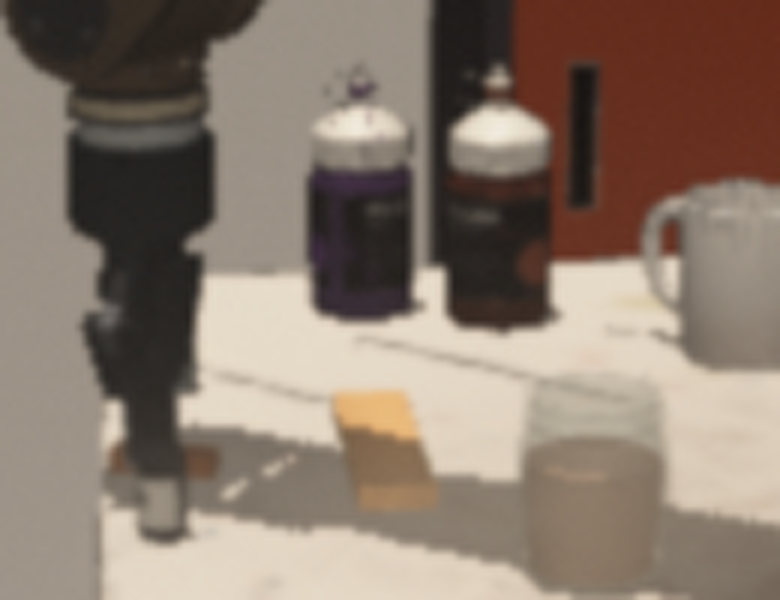

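Request:
send_rows:
  rows:
    - [0,0,0.15,0]
    - [0,0,0.3,0]
    - [0,0,0.43,0]
    - [-0.03,0.15,0.43,0.02]
    - [-0.06,0.3,0.43,0.04]
    - [-0.09,0.5,0.43,0.06]
    - [-0.12,0.66,0.43,0.08]
    - [-0.144,0.83,0.43,0.087]
    - [-0.144,0.83,0.43,0.087]
    - [-0.144,0.83,0.43,0.087]

```text
time: 13.45
eef_pos: [0.4498, 0.0007, 0.1495]
tcp_rot: [-0.109, 0.994, -0.0, -0.0]
contact_force: [-0.3, 0.5, 0.8]
opening: 0.155
```

Request:
send_rows:
  rows:
    - [-0.07,0.15,0,0]
    - [-0.14,0.3,0,0]
    - [-0.21,0.45,0,0]
    - [-0.285,0.66,0,0]
    - [-0.285,0.66,-0.1,0]
    - [-0.285,0.66,-0.2,0]
    - [-0.285,0.66,-0.24,0]
    - [-0.285,0.66,-0.24,0]
    - [-0.285,0.66,-0.24,0]
    - [-0.285,0.66,-0.24,0]

```text
time: 14.7
eef_pos: [0.3656, 0.1986, 0.0791]
tcp_rot: [-0.108, 0.994, 0.0, 0.001]
contact_force: [0.1, -0.5, 0.9]
opening: 0.153
```

```bash
python3 shot.py b3 side 320 190 130 100 6 top 160 150 130 100 6
```

```text
t 14.7 pos [0.3656 0.1986 0.0791] jaw yaw 102.44999999999999 F [ 0.1 -0.5  0.9] open 0.153 q [ 0.253 -0.076  2.315 -0.     0.901 -1.535]
```

View pics/b3_side.png

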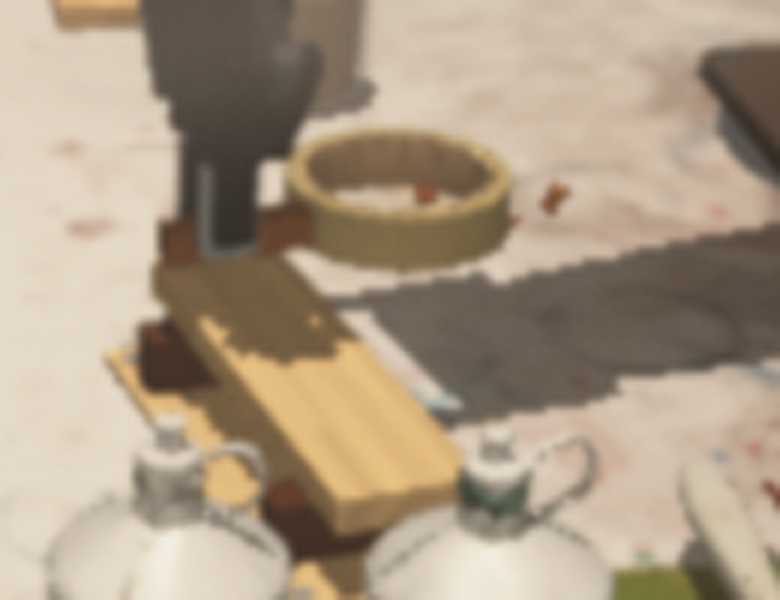

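View pics/b3_top.png

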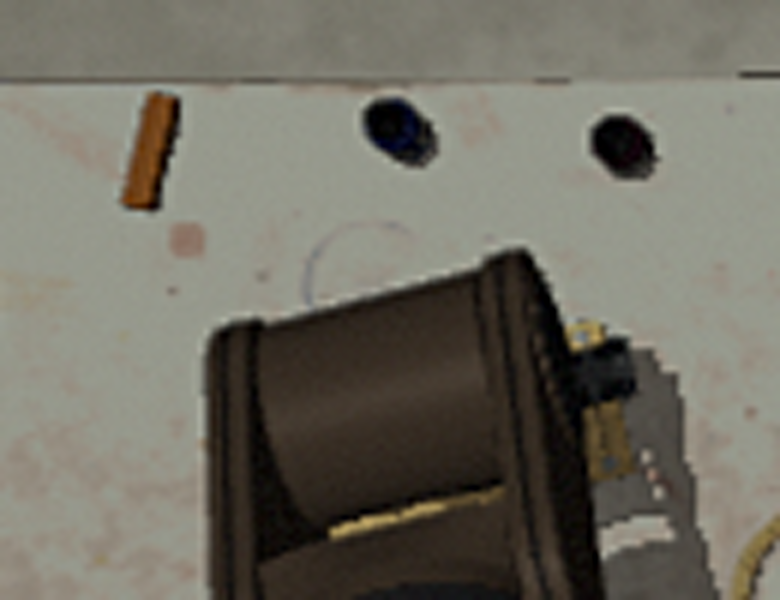

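Request:
send_rows:
  rows:
    - [0,0,-0.02,0]
    - [0,0,-0.035,0]
    - [0,0,-0.041,0]
    - [0,0,-0.041,0]
    - [0,0,-0.041,0]

```text
time: 15.42
eef_pos: [0.3645, 0.1987, 0.0656]
tcp_rot: [-0.109, 0.994, -0.0, -0.0]
contact_force: [-0.6, -0.6, 1.6]
opening: 0.152
```

```bash
python3 shot.py b4 side 320 190 130 100 6
```

```text
t 15.43 pos [0.3645 0.1987 0.0656] jaw yaw 102.49000000000001 F [-0.6 -0.6  1.6] open 0.152 q [ 0.254 -0.049  2.32   0.     0.87  -1.535]
```

View pics/b4_side.png

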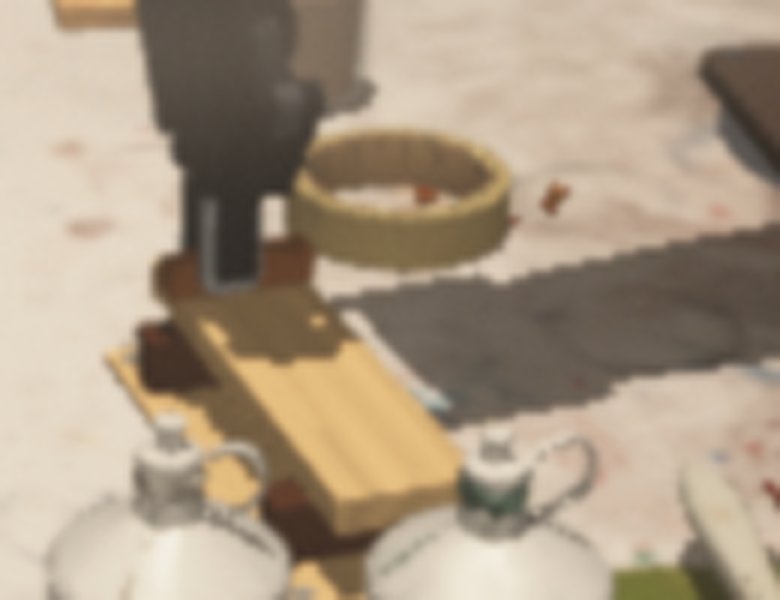

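Request:
send_rows:
  rows:
    - [0,0,0,0]
    - [0,0,0,0]
    - [0,0,0,0]
    - [0,0,0.1,0]
    - [0,0,0.25,0]
    - [0.05,0.08,0.38,-0.01]
    - [0.13,0.2,0.38,-0.03]
    - [0.22,0.35,0.38,-0.05]
    - [0.3,0.48,0.38,-0.0658]
    - [0.397,0.624,0.38,-0.0658]
    - [0.397,0.624,0.38,-0.0658]
    - [0.397,0.624,0.38,-0.0658]
    - [0.397,0.624,0.38,-0.0658]
  jaw: 0.6

```text
time: 17.1
eef_pos: [0.4831, 0.385, 0.1797]
tcp_rot: [0.098, 0.995, -0.0, -0.0]
contact_force: [0.9, 1.0, 0.8]
opening: 0.403
```

```bash
python3 shot.py b5 side 320 190 130 100 6 top 160 150 130 100 6
```

```text
t 17.1 pos [0.4831 0.385  0.1797] jaw yaw 78.77000000000001 F [0.9 1.  0.8] open 0.403 q [ 0.509  0.226  1.78  -0.     1.136 -0.866]
```

View pics/b5_side.png

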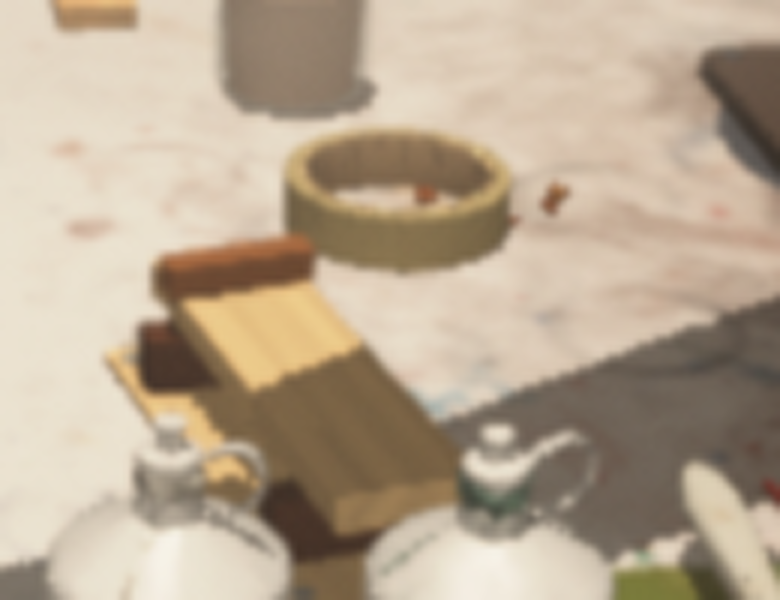

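View pics/b5_top.png

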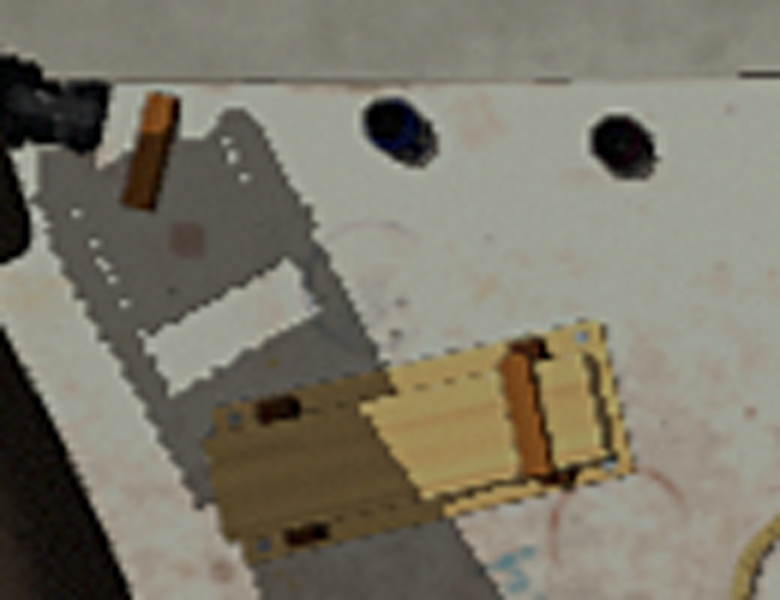

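```bash
python3 - <<'E'
from pose import *
p,r=fitpose(R_(28,7,58,[(499,352),(529,346),(553,474),(524,479)],ta),(.356,.196,102.5))
print(p,rel(p),r.round(1).tolist())
E
```

```text
[0.35723866 0.1989383  1.76712068] (array([  1.20771732, -57.60192053]), np.float64(-1.2364480544483736)) [[0.1, 0.6], [0.1, 0.6], [0.0, -0.7], [-0.2, -0.5]]
```

Request:
send_rows:
  rows:
    - [0,0,-0.15,0]
    - [0,0,-0.3,0]
    - [0,0,-0.42,0]
    - [0,0,-0.49,0]
    - [0,0,-0.529,0]
    - [0,0,-0.529,0]
    - [0,0,-0.529,0]

```text
time: 18.08
eef_pos: [0.4848, 0.3865, 0.0226]
tcp_rot: [0.098, 0.995, 0.001, 0.001]
contact_force: [0.8, 0.3, -0.7]
opening: 0.403
```

```bash
python3 shot.py c1 side 260 210 130 100 6 top 160 150 130 100 6
```

```text
t 18.07 pos [0.4848 0.3865 0.0226] jaw yaw 78.80000000000001 F [ 0.8  0.3 -0.7] open 0.403 q [ 0.51   0.439  1.837  0.     0.863 -0.866]
```

View pics/c1_side.png

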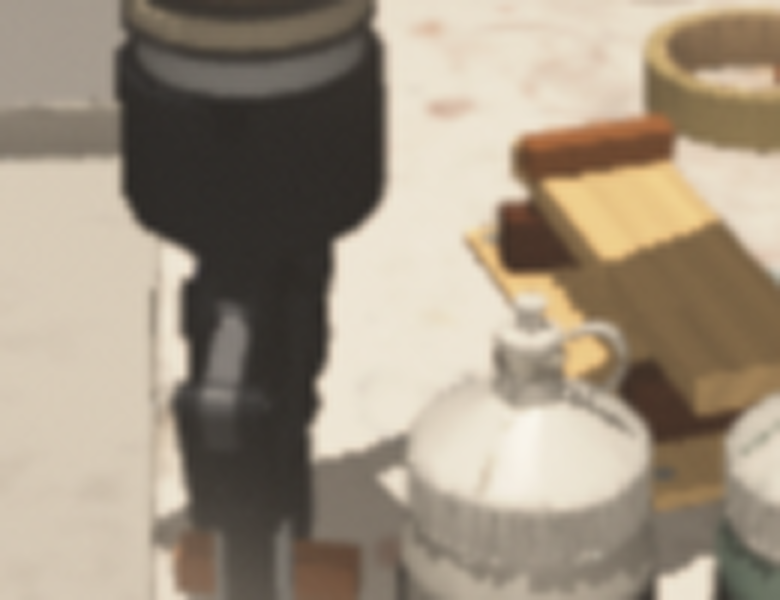

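Request:
send_rows:
  rows:
    - [0,0,0,0]
    - [0,0,0,0]
    - [0,0,0,0]
    - [0,0,0,0]
    - [0,0,0,0]
    - [0,0,0,0]
    - [0,0,0,0]
  jaw: 1
  newtons: 30

```text
time: 19.05
eef_pos: [0.4843, 0.3863, 0.0219]
tcp_rot: [0.098, 0.995, 0.0, 0.001]
contact_force: [-0.1, -0.2, 5.6]
opening: 0.152
```

Request:
send_rows:
  rows:
    - [0,0,0.15,0]
    - [0,0,0.3,0]
    - [0,0,0.43,0]
    - [-0.1,-0.05,0.43,0.015]
    - [-0.2,-0.1,0.43,0.03]
    - [-0.3,-0.15,0.43,0.045]
    - [-0.4,-0.2,0.43,0.0658]
    - [-0.511,-0.243,0.43,0.0658]
    - [-0.511,-0.243,0.43,0.0658]
    - [-0.511,-0.243,0.33,0.0658]
    - [-0.511,-0.243,0.24,0.0658]
    - [-0.511,-0.243,0.19,0.0658]
    - [-0.511,-0.243,0.17,0.0658]
    - [-0.511,-0.243,0.17,0.0658]
    - [-0.511,-0.243,0.17,0.0658]
    - [-0.511,-0.243,0.17,0.0658]

```text
time: 21.05
eef_pos: [0.3309, 0.3133, 0.0728]
tcp_rot: [-0.109, 0.994, 0.0, 0.001]
contact_force: [-0.6, 0.5, -0.1]
opening: 0.155
```

```bash
python3 shot.py c2 side 320 190 130 100 6 top 160 150 130 100 6
```

```text
t 21.05 pos [0.3309 0.3133 0.0728] jaw yaw 102.49000000000001 F [-0.6  0.5 -0.1] open 0.155 q [ 0.535  0.031  2.225  0.     0.884 -1.254]
```

View pics/c2_side.png

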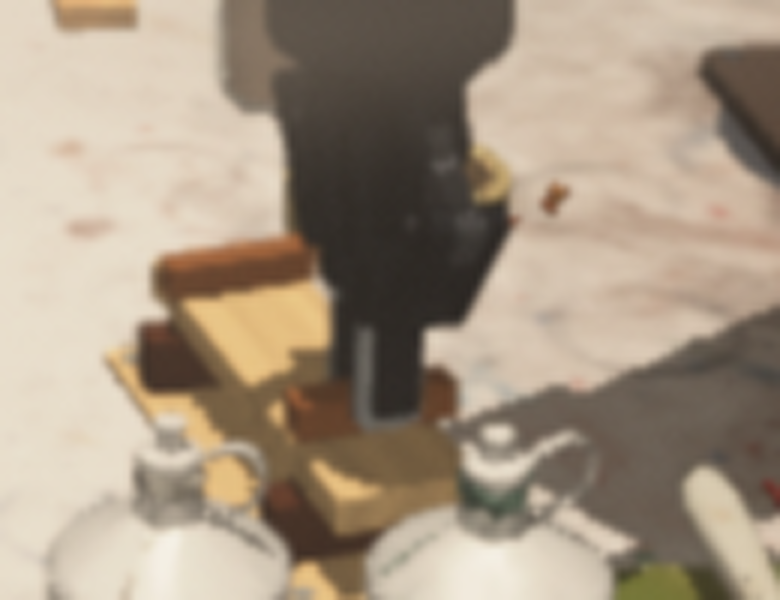

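View pics/c2_top.png

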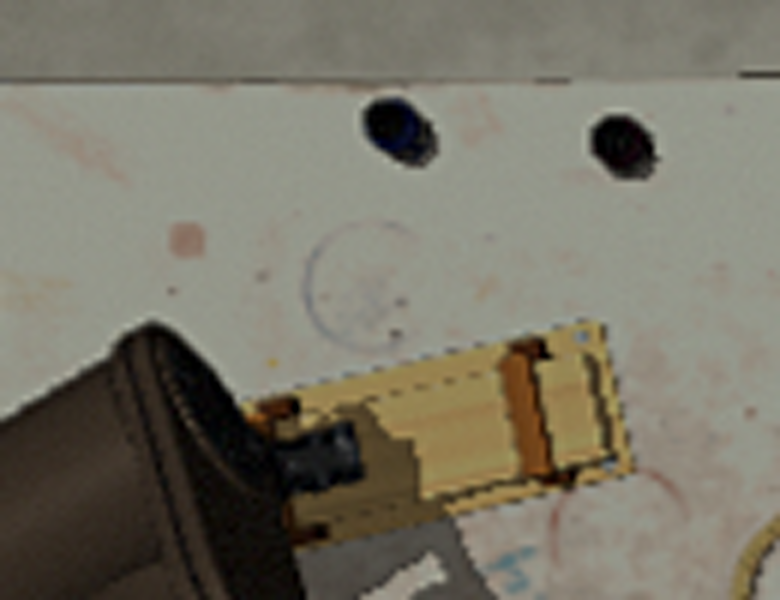

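Request:
send_rows:
  rows:
    - [0,0,-0.012,0]
    - [0,0,-0.022,0]
    - [0,0,-0.022,0]
    - [0,0,-0.022,0]

```text
time: 21.65
eef_pos: [0.3304, 0.313, 0.0659]
tcp_rot: [-0.109, 0.994, -0.0, -0.0]
contact_force: [-2.5, -1.5, 6.3]
opening: 0.152
```

Request:
send_rows:
  rows:
    - [0,0,0,0]
    - [0,0,0,0]
    - [0,0,0,0]
    - [0,0,0.1,0]
    - [0,0,0.25,0]
    - [0,0,0.4,0]
    - [0.1,-0.2,0.5,-0.03]
    - [0.2,-0.4,0.5,-0.06]
    - [0.3,-0.6,0.5,-0.09]
    - [0.35,-0.8,0.5,-0.12]
    - [0.35,-1,0.5,-0.15]
    - [0.35,-1,0.5,-0.18]
    - [0.35,-1,0.5,-0.18]
  jaw: 0.6

```text
time: 23.28
eef_pos: [0.4353, 0.0119, 0.2152]
tcp_rot: [0.441, 0.897, 0.0, -0.0]
contact_force: [0.3, 0.2, 0.5]
opening: 0.4
```

```bash
python3 shot.py c3 side 320 190 130 100 6 top 160 150 130 100 6
```

```text
t 23.27 pos [0.4353 0.0119 0.2152] jaw yaw 37.61 F [0.3 0.2 0.5] open 0.4 q [-0.207 -0.236  2.172  0.     1.206 -0.863]
```

View pics/c3_side.png

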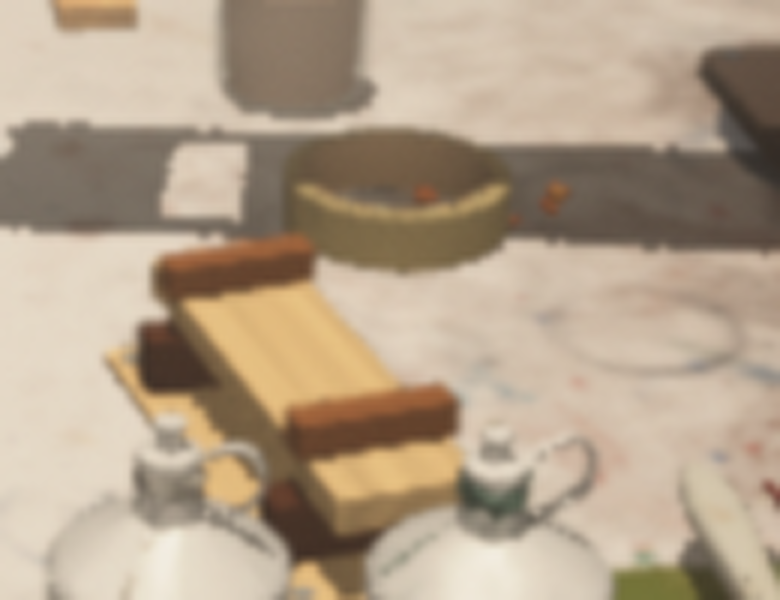

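View pics/c3_top.png

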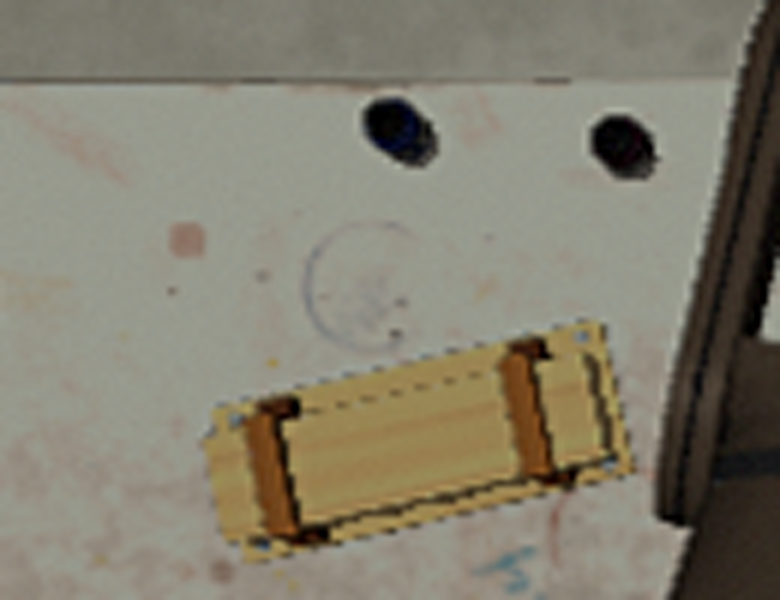

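Request:
send_rows:
  rows:
    - [-0.05,-0.2,0,-0.03]
    - [-0.1,-0.4,0,-0.06]
    - [-0.15,-0.6,0,-0.09]
    - [-0.2117,-0.8,0,-0.104]
    - [-0.2117,-0.881,0,-0.104]
    - [-0.2117,-0.881,-0.15,-0.104]
    - [-0.2117,-0.881,-0.3,-0.104]
    - [-0.2117,-0.881,-0.42,-0.104]
    - [-0.2117,-0.881,-0.48,-0.104]
    - [-0.2117,-0.881,-0.48,-0.104]
    - [-0.2117,-0.881,-0.48,-0.104]
  jaw: 0.27

```text
time: 24.75
eef_pos: [0.3728, -0.2512, 0.0722]
tcp_rot: [0.705, 0.71, -0.0, 0.001]
contact_force: [-0.7, -0.1, -1.1]
opening: 0.726
```

```bash
python3 shot.py d1 side 280 140 130 100 6; python3 - <<'E'
from pose import *
p,r=fitpose(R_(28,7,58,[(244,413),(273,406),(299,534),(270,540)],ta),(.33,.31,102.5))
print(p,rel(p),r.round(1).tolist())
E
```

```text
t 24.75 pos [ 0.3728 -0.2512  0.0722] jaw yaw 0.39000000000000057 F [-0.7 -0.1 -1.1] open 0.726 q [-0.819  0.018  2.239  0.     0.883 -0.826]
[0.33034118 0.31485975 1.78411088] (array([6.66661568e-03, 6.13930962e+01]), np.float64(-0.262981201001466)) [[-0.0, 0.6], [0.2, 0.6], [0.0, -0.7], [-0.2, -0.5]]
```

View pics/d1_side.png

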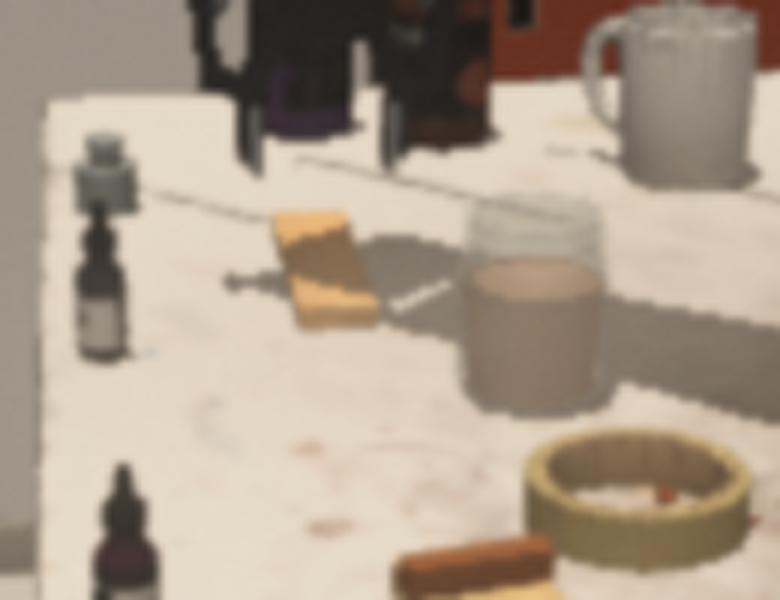

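Request:
send_rows:
  rows:
    - [0,0,-0.08,0]
    - [0,0,-0.14,0]
    - [0,0,-0.17,0]
    - [0,0,-0.17,0]
    - [0,0,-0.17,0]

```text
time: 25.42
eef_pos: [0.3725, -0.2519, 0.0213]
tcp_rot: [0.706, 0.709, -0.0, 0.001]
contact_force: [-0.6, -0.4, -0.2]
opening: 0.729
```

Request:
send_rows:
  rows:
    - [0,0,0,0]
    - [0,0,0,0]
    - [0,0,0,0]
    - [0,0,0,0]
    - [0,0,0,0]
    - [0,0,0,0]
    - [0,0,0,0]
    - [0,0,0,0]
  jaw: 1
  newtons: 40

```text
time: 26.42
eef_pos: [0.3725, -0.252, 0.0213]
tcp_rot: [0.706, 0.709, -0.0, 0.001]
contact_force: [-0.9, 0.6, 5.3]
opening: 0.453
```

```bash
python3 shot.py d2 side 280 140 130 100 6
```

```text
t 26.43 pos [ 0.3725 -0.252   0.0213] jaw yaw 0.25 F [-0.9  0.6  5.3] open 0.453 q [-0.821  0.125  2.249 -0.     0.766 -0.825]
```

View pics/d2_side.png

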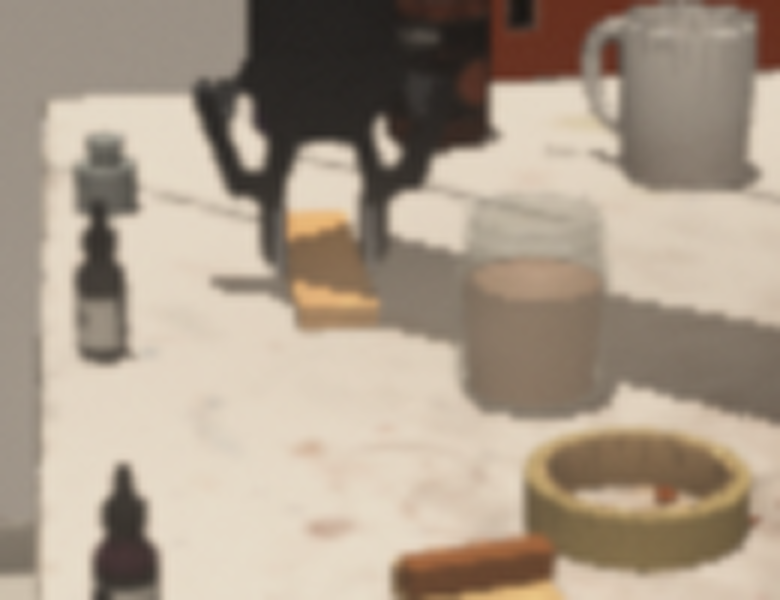

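Request:
send_rows:
  rows:
    - [0,0,0.15,0]
    - [0,0,0.3,0]
    - [0,0,0.5,0]
    - [0.05,0.15,0.5,0.01]
    - [0.1,0.3,0.5,0.02]
    - [0.15,0.5,0.5,0.034]
    - [0.167,0.66,0.5,0.034]
    - [0.167,0.833,0.5,0.034]
    - [0.167,0.833,0.5,0.034]
    - [0.167,0.833,0.5,0.034]

```text
time: 27.72
eef_pos: [0.4217, -0.0015, 0.17]
tcp_rot: [0.626, 0.78, -0.0, -0.0]
contact_force: [-0.7, -1.9, 0.0]
opening: 0.46
```

Request:
send_rows:
  rows:
    - [-0.05,0.17,0,0]
    - [-0.1,0.34,0,0]
    - [-0.15,0.5,0,0]
    - [-0.2,0.68,0,0]
    - [-0.261,0.855,0,0]
    - [-0.261,0.855,0,0]
    - [-0.261,0.855,-0.1,0]
    - [-0.261,0.855,-0.2,0]
    - [-0.261,0.855,-0.265,0]
    - [-0.261,0.855,-0.265,0]
    - [-0.261,0.855,-0.265,0]
    - [-0.261,0.855,-0.265,0]

```text
time: 29.22
eef_pos: [0.3449, 0.255, 0.092]
tcp_rot: [0.626, 0.78, 0.001, 0.001]
contact_force: [0.9, 0.0, -0.2]
opening: 0.45
```

```bash
python3 shot.py d3 side 320 190 130 100 6 top 160 150 130 100 6
```

```text
t 29.23 pos [0.3449 0.255  0.092 ] jaw yaw 12.430000000000007 F [ 0.9  0.  -0.2] open 0.45 q [ 0.399 -0.07   2.28  -0.     0.93   0.182]
```

View pics/d3_side.png

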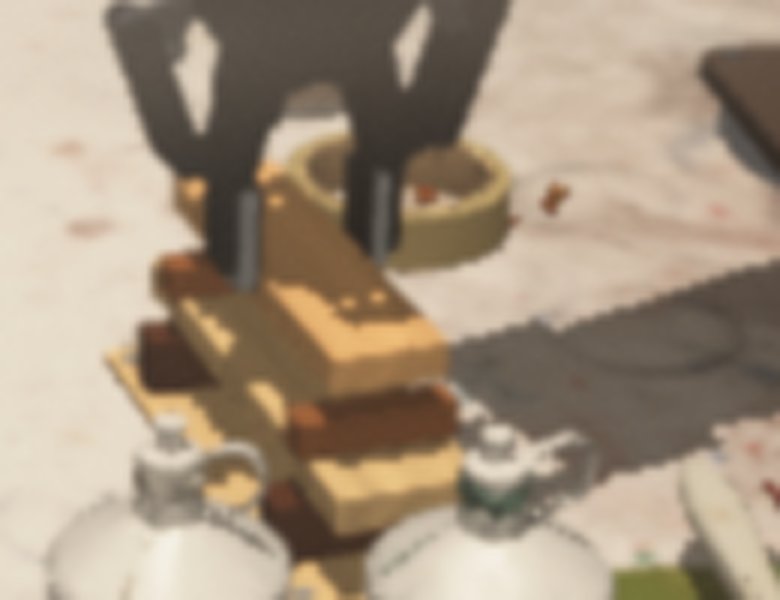

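View pics/d3_top.png

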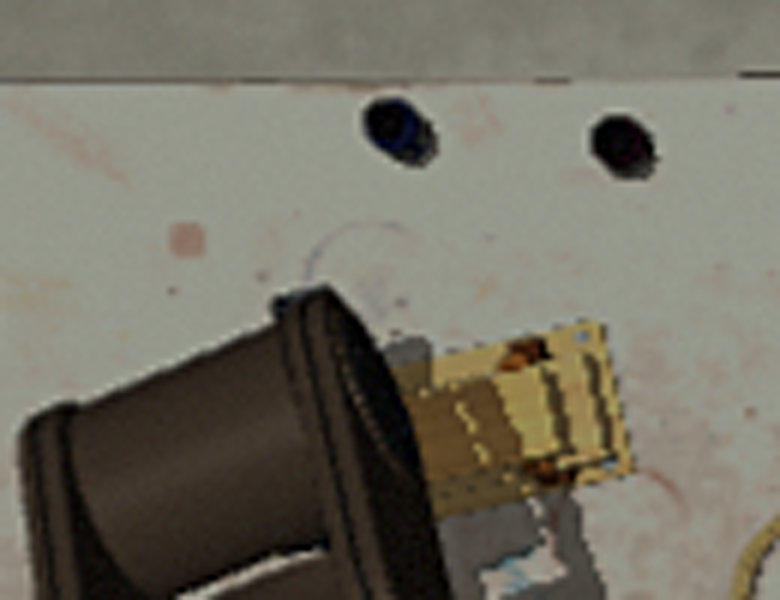

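Request:
send_rows:
  rows:
    - [0,0,-0.02,0]
    - [0,0,-0.035,0]
    - [0,0,-0.042,0]
    - [0,0,-0.042,0]
    - [0,0,-0.042,0]

```text
time: 29.95
eef_pos: [0.3436, 0.2551, 0.0793]
tcp_rot: [0.626, 0.78, -0.001, -0.0]
contact_force: [-4.3, -3.1, 10.4]
opening: 0.455
```

Request:
send_rows:
  rows:
    - [0,0,0.004,0]
    - [0,0,0.004,0]
    - [0,0,0.004,0]
    - [0,0,0.1,0]
    - [0,0,0.25,0]
    - [0.05,-0.1,0.4,0]
    - [0.15,-0.3,0.45,0]
    - [0.25,-0.5,0.45,0]
    - [0.35,-0.7,0.45,0]
    - [0.4,-0.9,0.45,0]
    - [0.4,-1,0.45,0]
    - [0.4,-1,0.45,0]
  jaw: 0.4

```text
time: 31.45
eef_pos: [0.4638, -0.0475, 0.213]
tcp_rot: [0.628, 0.778, -0.0, -0.0]
contact_force: [-0.1, 0.7, -0.8]
opening: 0.598
```

```bash
python3 shot.py d4 side 320 190 130 100 6 top 160 150 130 100 6
```

```text
t 31.45 pos [ 0.4638 -0.0475  0.213 ] jaw yaw 12.200000000000003 F [-0.1  0.7 -0.8] open 0.598 q [-0.32  -0.154  2.108 -0.     1.189 -0.533]
```

View pics/d4_side.png

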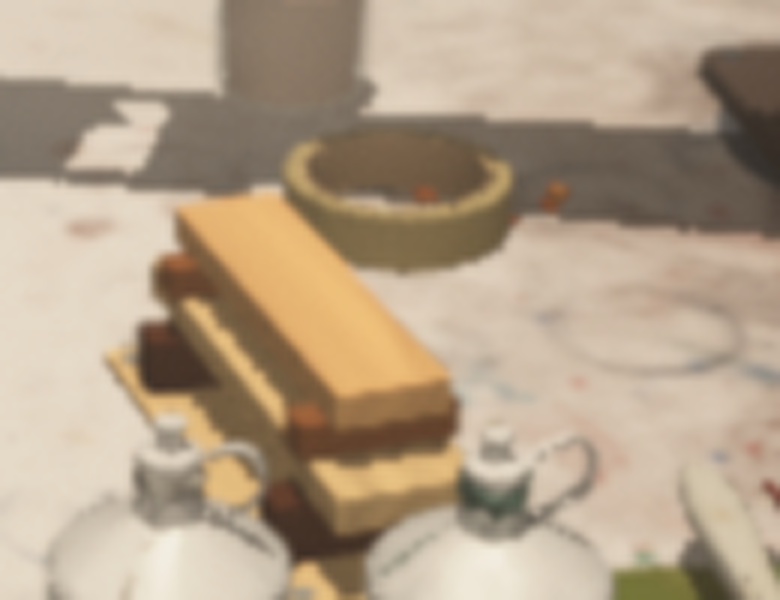

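View pics/d4_top.png

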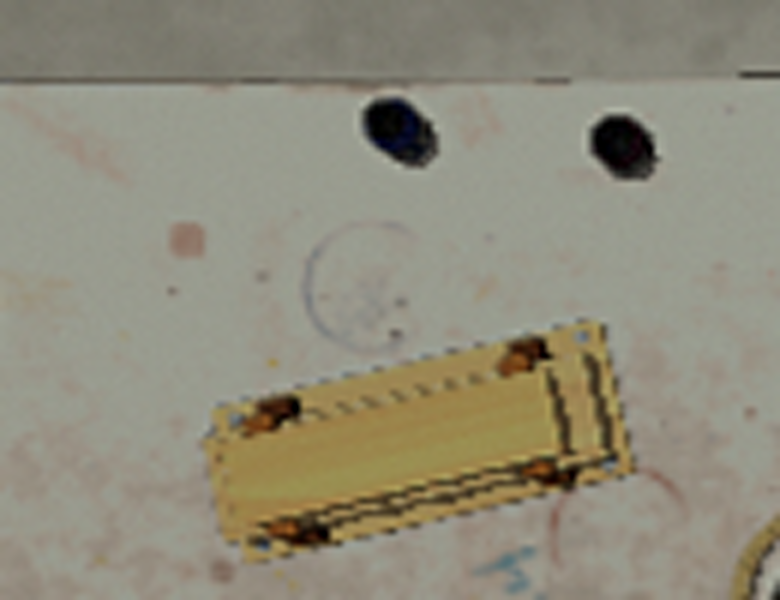

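```bash
python3 - <<'E'
from pose import *
p,r=fitpose(R_(20,75,72,[(223,441),(551,364),(571,453),(242,530)],ta),(.343,.255,102.5))
print(p,rel(p),r.round(1).tolist())
def g(p):
    P=lambda z:np.array([[p[0],p[1],z]])
    return np.r_[(projc("top",P(.044),CAM["top"])[0]-f((579,133),tc)),(projc("top",P(.028),CAM["top"])[0]-f((563,145),tc)),
      projc("side",P(.044),CAM["side"])[0]-f((105,140),sb),(projc("side",P(.028),CAM["side"])[0]-f((106,175),sb))]
s=least_squares(g,[.483,-.382]);print(s.x,g(s.x).round(1))
import cv2
t=cv2.imread("pics/d4_top_full.png")
cv2.imwrite("pics/w.png",cv2.resize(t[150:200,430:480],None,fx=12,fy=12,interpolation=cv2.INTER_CUBIC))
E
```

```text
[0.34218242 0.25475074 1.79526311] (array([-1.42671963,  0.1456188 ]), np.float64(0.37599446712674417)) [[0.2, 0.1], [-0.2, 0.3], [-0.3, -0.1], [0.2, -0.3]]
[ 0.48246668 -0.38189908] [-0.6  0.7  0.1 -0.7 -0.1 -0.4 -0.1 -1.7]
```

View pics/w.png

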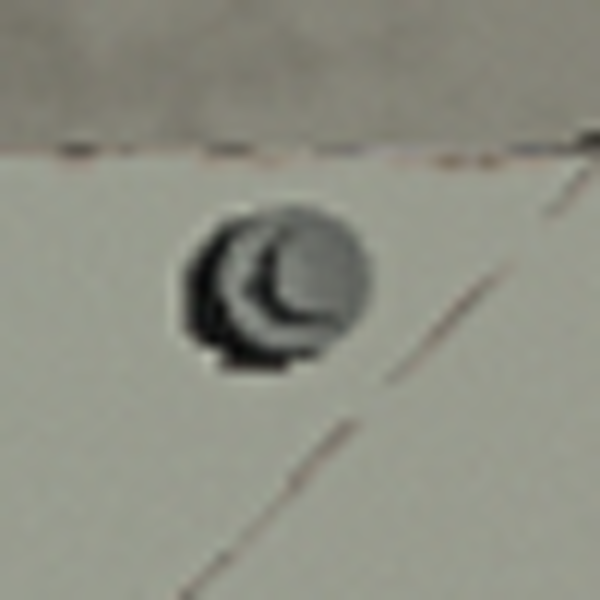

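Request:
send_rows:
  rows:
    - [0.02,-0.2,0,0]
    - [0.04,-0.4,0,0]
    - [0.0617,-0.6,0,0]
    - [0.0617,-0.8,0,0]
    - [0.0617,-1,0,0]
    - [0.0617,-1,0,0]
    - [0.0617,-1,0,0]
  jaw: 0.3

```text
time: 32.42
eef_pos: [0.4825, -0.3432, 0.2127]
tcp_rot: [0.625, 0.78, 0.0, -0.001]
contact_force: [-1.7, -0.6, 0.0]
opening: 0.697
```

Request:
send_rows:
  rows:
    - [0,-0.1217,0,0]
    - [0,-0.1217,-0.15,0]
    - [0,-0.1217,-0.3,0]
    - [0,-0.1217,-0.4,0]
    - [0,-0.1217,-0.4,0]
    - [0,-0.1217,-0.4,0]

```text
time: 33.17
eef_pos: [0.4834, -0.3808, 0.0949]
tcp_rot: [0.625, 0.78, -0.0, 0.001]
contact_force: [-0.4, -0.8, 0.2]
opening: 0.698
```

```bash
python3 shot.py e1 side 250 100 100 100 6 top 400 140 130 100 6
```

```text
t 33.17 pos [ 0.4834 -0.3808  0.0949] jaw yaw 12.590000000000003 F [-0.4 -0.8  0.2] open 0.698 q [-0.832  0.323  1.833  0.     0.984 -1.052]
```

View pics/e1_side.png

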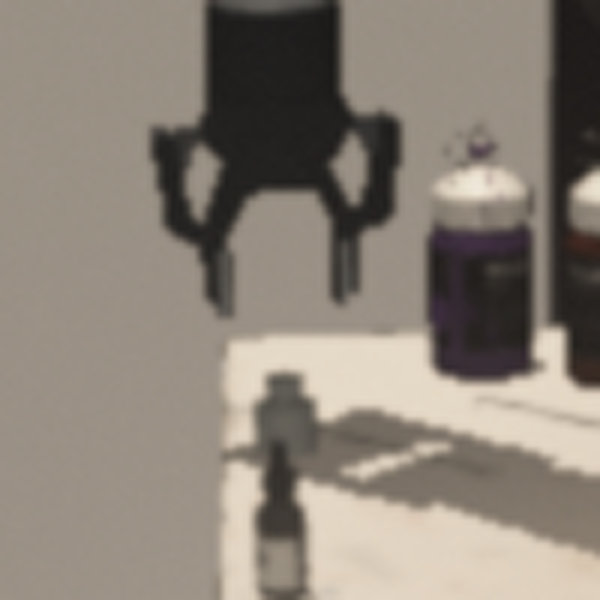

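Request:
send_rows:
  rows:
    - [0,0,-0.1,0]
    - [0,0,-0.18,0]
    - [0,0,-0.22,0]
    - [0,0,-0.24,0]
    - [0,0,-0.24,0]
    - [0,0,-0.24,0]

```text
time: 34.02
eef_pos: [0.4827, -0.3821, 0.0224]
tcp_rot: [0.626, 0.78, -0.0, 0.001]
contact_force: [0.6, -0.3, -0.5]
opening: 0.699
```

Request:
send_rows:
  rows:
    - [0,0,0,0]
    - [0,0,0,0]
    - [0,0,0,0]
    - [0,0,0,0]
    - [0,0,0,0]
    - [0,0,0,0]
    - [0,0,0,0]
    - [0,0,0,0]
  jaw: 1
  newtons: 50

```text
time: 35.02
eef_pos: [0.4827, -0.382, 0.0222]
tcp_rot: [0.626, 0.78, -0.0, 0.001]
contact_force: [0.1, 0.4, 5.4]
opening: 0.399
```

```bash
python3 shot.py e2 side 250 100 100 100 6
```

```text
t 35.02 pos [ 0.4827 -0.382   0.0222] jaw yaw 12.489999999999995 F [0.1 0.4 5.4] open 0.399 q [-0.834  0.432  1.847 -0.     0.861 -1.052]
```

View pics/e2_side.png

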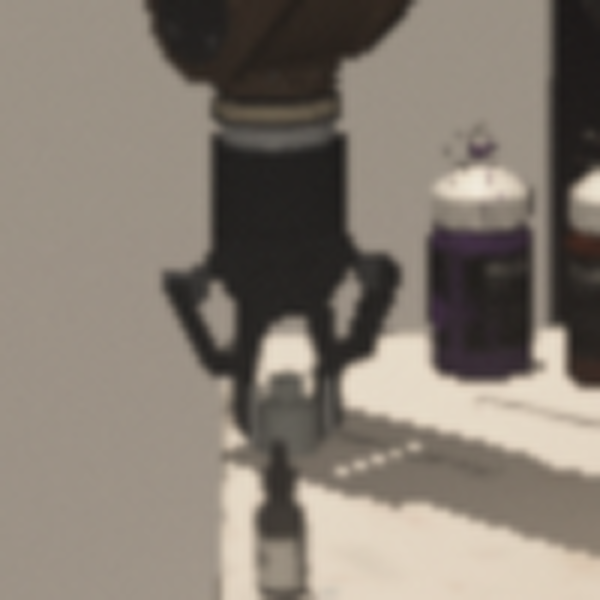

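Request:
send_rows:
  rows:
    - [0,0,0.1,0]
    - [0,0,0.25,0]
    - [0,0,0.4,0]
    - [0,0,0.6,0]
    - [-0.02,0.15,0.6,0]
    - [-0.04,0.3,0.6,0]
    - [-0.06,0.5,0.6,0]
    - [-0.08,0.7,0.6,0]
    - [-0.1,0.85,0.6,0]
    - [-0.1,1,0.6,0]
    - [-0.1,1,0.6,0]

```text
time: 36.45
eef_pos: [0.4507, -0.0786, 0.1995]
tcp_rot: [0.624, 0.781, -0.0, -0.002]
contact_force: [0.1, -0.1, -2.3]
opening: 0.399
```

Request:
send_rows:
  rows:
    - [-0.04,0.15,0,0]
    - [-0.08,0.3,0,0]
    - [-0.12,0.5,0,0]
    - [-0.167,0.667,0,0]
    - [-0.167,0.667,0,0]

```text
time: 37.08
eef_pos: [0.4006, 0.1206, 0.2001]
tcp_rot: [0.624, 0.781, -0.001, -0.001]
contact_force: [-0.5, -0.1, -1.6]
opening: 0.398
```

Request:
send_rows:
  rows:
    - [-0.06,0.15,0,0]
    - [-0.12,0.3,0,0]
    - [-0.196,0.456,0,0]
    - [-0.196,0.456,0,0]
    - [-0.196,0.456,-0.1,0]
    - [-0.196,0.456,-0.2,0]
    - [-0.196,0.456,-0.27,0]
    - [-0.196,0.456,-0.31,0]
    - [-0.196,0.456,-0.31,0]
    - [-0.196,0.456,-0.31,0]
    - [-0.196,0.456,-0.31,0]

```text
time: 38.45
eef_pos: [0.3441, 0.2557, 0.1093]
tcp_rot: [0.626, 0.78, 0.001, 0.001]
contact_force: [0.3, 0.3, -2.2]
opening: 0.4
```

```bash
python3 shot.py e3 side 320 190 130 100 6 top 160 150 130 100 6
```

```text
t 38.45 pos [0.3441 0.2557 0.1093] jaw yaw 12.489999999999995 F [ 0.3  0.3 -2.2] open 0.4 q [ 0.401 -0.103  2.272 -0.     0.97   0.184]
```

View pics/e3_side.png

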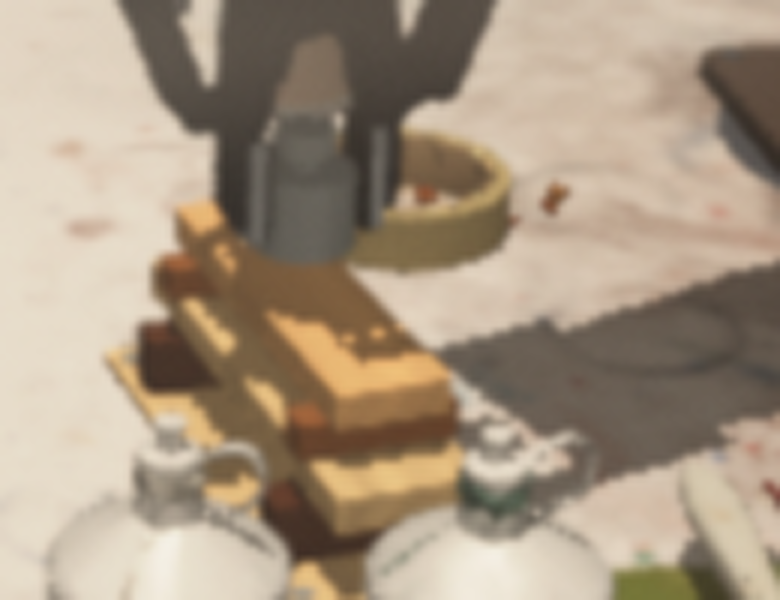

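Request:
send_rows:
  rows:
    - [0,0,-0.02,0]
    - [0,0,-0.035,0]
    - [0,0,-0.044,0]
    - [0,0,-0.048,0]
    - [0,0,-0.048,0]
    - [0,0,-0.048,0]

```text
time: 39.3
eef_pos: [0.3433, 0.2555, 0.0942]
tcp_rot: [0.626, 0.78, -0.0, -0.0]
contact_force: [-3.1, -2.6, 4.0]
opening: 0.398
```

```bash
python3 shot.py e4 side 320 190 130 100 6
```

```text
t 39.3 pos [0.3433 0.2555 0.0942] jaw yaw 12.489999999999995 F [-3.1 -2.6  4. ] open 0.398 q [ 0.402 -0.075  2.28   0.     0.938  0.184]
```

View pics/e4_side.png

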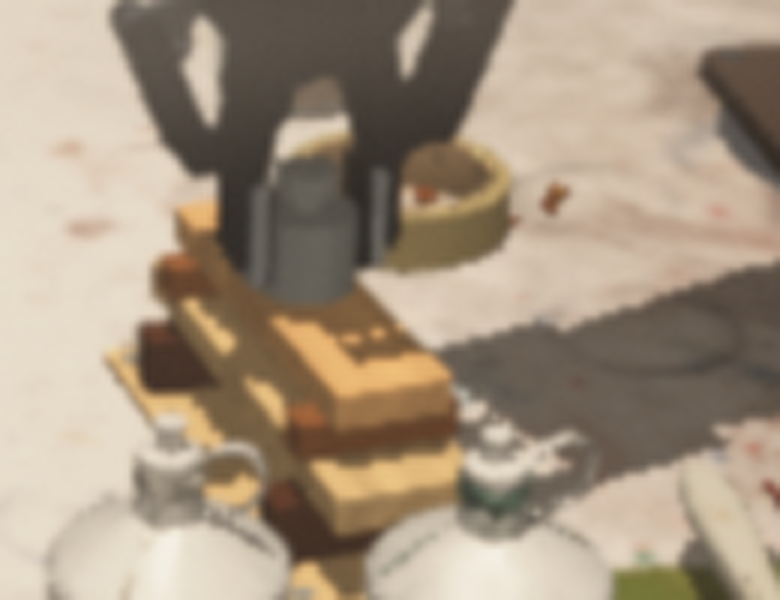

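Request:
send_rows:
  rows:
    - [0,0,0,0]
    - [0,0,0,0]
    - [0,0,0,0]
    - [0,0,0.05,0]
    - [0,0,0.15,0]
    - [0,0,0.3,0]
    - [0,0,0.45,0]
    - [0.1,-0.2,0.5,0]
    - [0.2,-0.4,0.5,0]
    - [0.3,-0.6,0.5,0]
    - [0.4,-0.8,0.5,0]
    - [0.4,-1,0.5,0]
    - [0.4,-1,0.5,0]
  jaw: 0.3

```text
time: 40.98
eef_pos: [0.4637, -0.0476, 0.245]
tcp_rot: [0.628, 0.778, 0.0, 0.001]
contact_force: [-0.9, 0.7, -0.0]
opening: 0.699
```

```bash
python3 shot.py e5 side 320 180 130 100 6 top 160 150 130 100 6
```

```text
t 40.98 pos [ 0.4637 -0.0476  0.245 ] jaw yaw 12.219999999999999 F [-0.9  0.7 -0. ] open 0.699 q [-0.32  -0.188  2.076 -0.     1.252 -0.534]
```

View pics/e5_side.png

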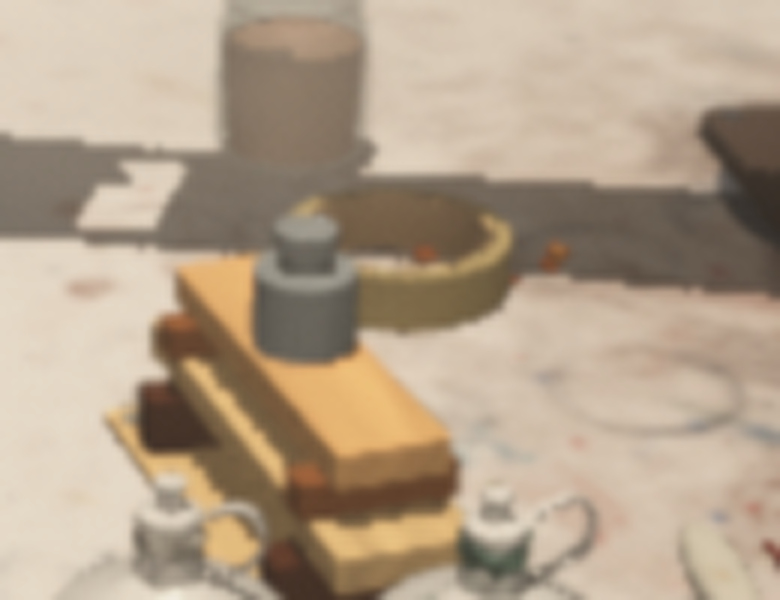

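View pics/e5_top.png

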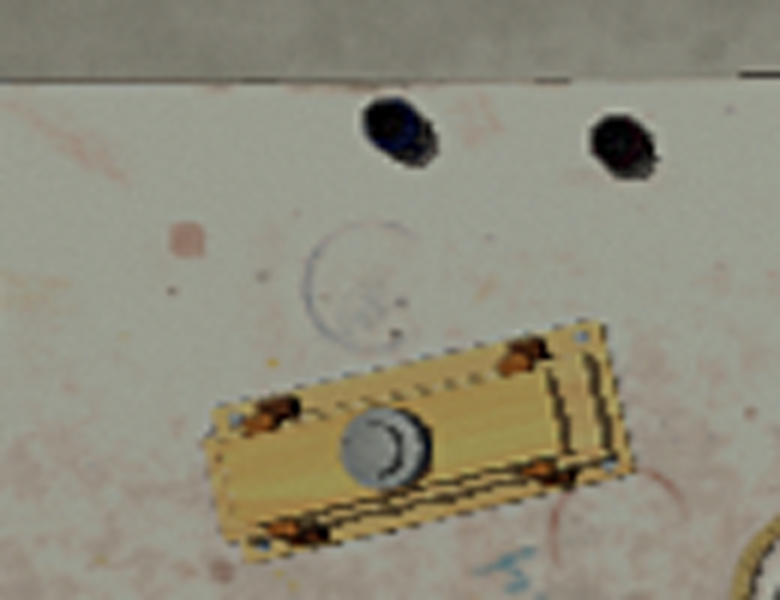

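View pics/e5_top_full.png

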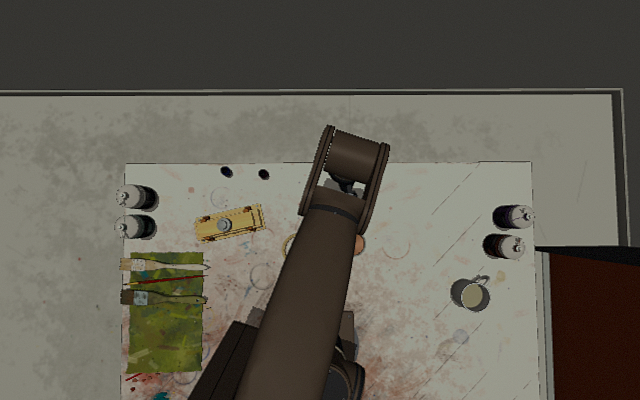

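```bash
python3 - <<'E'
from pose import *
a=RK[2];ey=np.array([np.cos(a),np.sin(a)]);ex=np.array([np.sin(a),-np.cos(a)])
sp=np.array([.34218,.25475])
Z=lambda p,c,o:((projc(c,np.array([[*p]]),CAM[c])[0]-np.array(o)+.5)*6-.5).round(0)
for n,c in(("rack",RK[:2]),("shortmeas",sp)):
  for z in(.072,.1,.116):print(n,z,Z([*c,z],"top",ta),"side",Z([*c,z],"side",(320,180)))
t=cv2.imread("pics/e5_top_full.png");cv2.imwrite("pics/w2.png",cv2.resize(t[205:245,200:250],None,fx=14,fy=14,interpolation=cv2.INTER_CUBIC))
im=cv2.resize(t[205:245,200:250],None,fx=14,fy=14,interpolation=cv2.INTER_CUBIC)
th=np.linspace(0,2*np.pi,60)
for z,rr,col in((.1,.018,(0,0,255)),(.072,.018,(255,0,0)),(.116,.011,(0,255,0))):
  P=np.c_[sp[0]+rr*np.cos(th),sp[1]+rr*np.sin(th),0*th+z];q=projc("top",P,CAM["top"])
  q=((q-[200,205]+.5)*14-.5).astype(int);cv2.polylines(im,[q.reshape(-1,1,2)],True,col,1)
cv2.imwrite("pics/w3.png",im)
s=cv2.imread("pics/e5_side_full.png");im=cv2.resize(s[205:265,345:405],None,fx=10,fy=10,interpolation=cv2.INTER_CUBIC)
for z,rr,col in((.1,.018,(0,0,255)),(.072,.018,(255,0,0)),(.116,.011,(0,255,0))):
  P=np.c_[sp[0]+rr*np.cos(th),sp[1]+rr*np.sin(th),0*th+z];q=projc("side",P,CAM["side"])
  q=((q-[345,205]+.5)*10-.5).astype(int);cv2.polylines(im,[q.reshape(-1,1,2)],True,col,1)
cv2.imwrite("pics/w4.png",im)
E
```

```text
rack 0.072 [397. 444.] side [302. 346.]
rack 0.1 [383. 445.] side [305. 271.]
rack 0.116 [374. 445.] side [306. 227.]
shortmeas 0.072 [397. 447.] side [307. 345.]
shortmeas 0.1 [383. 448.] side [309. 270.]
shortmeas 0.116 [375. 449.] side [310. 227.]
```

View pics/w3.png

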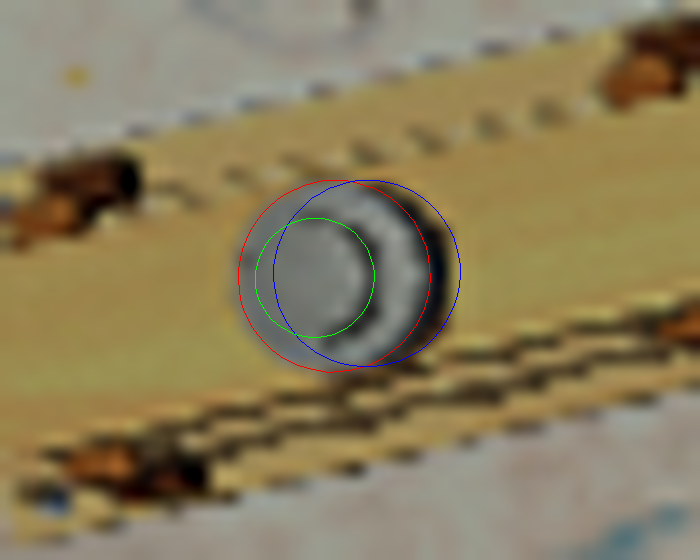

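View pics/w4.png

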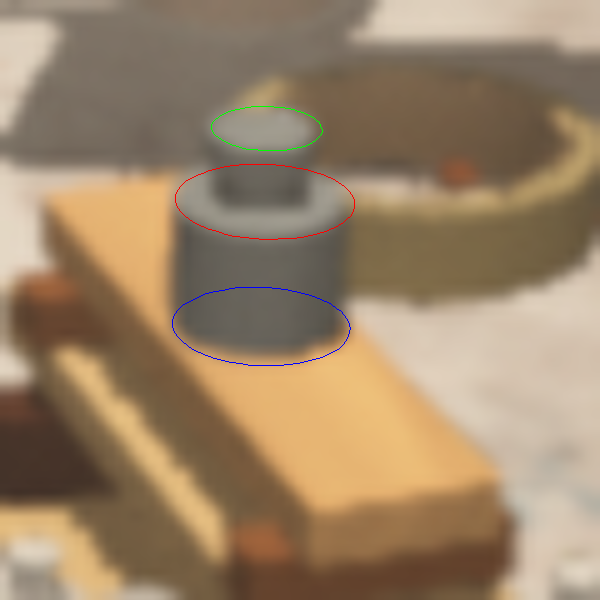

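```bash
python3 - <<'E'
import cv2
a=cv2.imread("pics/side0.png");b=cv2.imread("pics/e5_side_full.png")
z=lambda i:cv2.resize(i[165:280,280:345],None,fx=5,fy=5)
cv2.imwrite("pics/cmp.png",cv2.hconcat([z(a),z(b)]))
E
```

```text
(no output)
```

View pics/cmp.png

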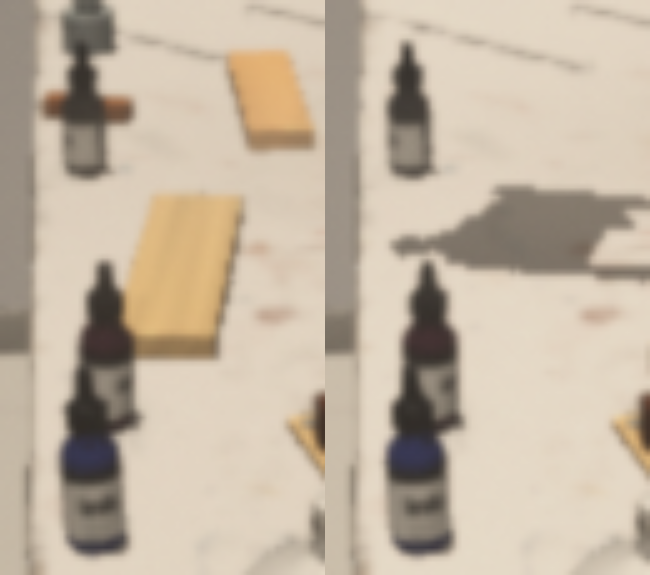

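The three bottles stand at the same pixels as at the start, so I'm signing off.

```bash
python3 -c "
from plant import workorder;print(workorder.sign_off())"
```

```text
the job is handed in; nothing more can be done
None
```

I stacked everything in the order asked and handed the job in at about 41 s of the 128 s allowed. The order was long panel, stick over each bar, short panel, then the weight standing upright, and the arm was clear of the stack before I signed off.

Offsets from the rack centre in the camera checks, each taken just after that piece was placed:

| Piece | Across (x) | Along (y) | Turned | Notes |
|---|---|---|---|---|
| Long panel | -1.7 mm | +0.5 mm | 0.3° | from the top view |
| Stick, right bar | +1.2 mm | 2.4 mm off the bar line | 1.2° | comparing stick and bar in the picture suggested about 1 mm |
| Stick, left bar | 0 mm | 1.4 mm off the bar line | 0.3° | comparing stick and bar in the picture suggested about 1 mm |
| Short panel | -1.4 mm | +0.1 mm | 0.4° | in line with the long panel |
| Weight | – | – | – | upright, within about 1 mm of the short panel's middle, from both views |

- **Ink bottles:** all three were at the same pixels as at the start in the side view. The black one was hidden by the arm in the last top view.
- **Disagreements:** adding the side view moved the long panel's offset from -1.7 to -0.8 mm. The 1–2 mm differences above are within the stated calibration accuracy, so I left the pieces as they were.
- **Forces:** the highest contact force I read was about 12 N, as the short panel was set down.

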